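# Unlock the sample console with the feel-in key and slide its hatch open

### The arm

A 6-joint arm with a two-finger parallel gripper is mounted at the origin on the work surface. World frame = base frame: x ahead of the robot, y to its left, z up, the work surface at z = 0. Lengths are in m, angles in degrees, forces in N, time in s.
With the tool pointing down it reaches from about 0.375 to 0.9 m from the base axis. Payload 3.1 kg.
Tool frame: the origin (TCP) lies at the very end of the fingers, on their centre line; the grasp point (between the pads) lies 19 mm behind it (bot.grip_point_offset is the distance from the TCP to the grasp point, in m); z points along the fingers, x is the direction in which the jaws open and shut, and the axes are right-handed (so a half turn about z gives the same grasp; the last joint's range is limited). The gripper opens to 87 mm and grips with 3 to 60 N. Pads are 19 mm wide; open, the fingers measure 117 mm over their backs; the gripper's body (75 mm by 190 mm) begins 51 mm behind the grasp point.
Start: joints at [59.387, 30.224, 82.088, -0, 67.689, -10.227], TCP at [0.218, 0.586, 0.223] pointing down, gripper open.
Joint ranges: [-176.69, 176.69], [-43.24, 126.21], [12.49, 139.97], [-82, 262], [0, 151.66], [-163.58, 163.58]. Speed limits (degrees/s): [159.86, 159.86, 180, 180, 180, 180].

### API

Orientations are given as a 3x3 rotation matrix whose columns are the frame's x, y, z axes.
In Python, from rig import bot, capture, recognise, place_of gives the robot as it stands.
- The arm moves only by the tool send_rows, never from a script. Its argument "motion" is a list of rows, each a list of 2 entries, a list of its own where there are three numbers: the shift along the tool's x, y, z in mm, then the turn about the tool's z in rad. A call has exactly 5 rows; each row shifts and turns the pose as measured when the row begins, along the tool's axes as they then stand; what a row does not reach is not made up. A row lasts 1/12 s, in which the tool goes at most 41.7 mm and 7.16 degrees, less where a joint would pass 70% of its speed; a pose out of reach is approached as far as the arm can. A call with a gripper value outside its range is refused whole. "gripper" is the closure, from 0 (fully open) to 1 (shut), set as the call begins (left out, the last holds). The fingers move at their own pace and stop on an object; the grip force is fixed at half the most. Time passes only in rows, so rows that do not move let the fingers close, or fill a call up. It gives the time, the measured TCP pose, the force and the opening at its end, in the units of the state.
- bot.read_state(): the state, without advancing time (a new reading comes with each control period).
- capture(name): name is "scene" or "top" or "wrist"; returns a dict with "image" (400x640x3 uint8, blue, green, red), "fx", "fy", "cx", "cy" (pixels), "rvec" (rotation vector, rad) and "tvec" (3), from world to camera coordinates, as OpenCV has them. Camera axes: x right, y down, z forward; pixel columns grow to the right and rows downward; lengths in m; the calibration is good to about 2 mm. A picture is of the moment at which its call begins. There is no depth.
- bot.hand_in(): hands the job in, once; it reports no verdict.
Trained networks look in the newest picture that a camera, given by its name, has taken for a name from the list of things; names that differ only in an ending like _2 or _b are one class to them, and where a whole thing is asked for, a point or a joint stands for the part that bears it (a point fixed in the world has none). Each returns a list of dicts, best first, with "p" (0 to 1); they miss things now and then, are a little off and sometimes report something else, mostly with a low value. They report only what shows in the picture. A call takes as long as a camera call. They do not tell look-alikes from the thing itself.
- recognise(camera, target): "xy" ([column, row] in pixels, amid what is visible of it).
- place_of(camera, target): "xy" ([column, row] in pixels: a listed point, or the origin of a listed thing).
The state is a dict: "time_s": time; "joint_positions": joint angles; "qvel": joint speeds; "tau": joint torques, N m; "position": TCP position; "tcp_rot": TCP orientation; "force": force on the tool from outside, world axes, zero at the start; "moment": the same for the moment, N m; "opening": opening from 0.0 (shut) to 1.0 (fully open).
Only numpy, scipy, OpenCV 4.12 (cv2) and the standard library are available. Lean on these libraries where they do the work, as an engineer would, in place of code of your own. Each camera call takes 0.05 s, during which the arm holds its last target.

### The job

Take the key from its white stand, put it into the lock on the console's sloping front, and turn it gently back and forth until you feel the blade drop into the hidden slot. Then turn it about 75 degrees clockwise, let go leaving the key in the lock, and slide the hatch on top of the console fully open, to the robot's left. Do not force the lock, and leave the other things on the bench where they are.

Things in the scene. Friction and masses are not known exactly. Their poses are not given: they have to be found in the camera images.
- key_grip (a point): centre of the key's flat grey bow, 44 mm wide along the key's x, 12 mm thick along its y, 40 mm high along its z. The key's z runs from tip to bow. The key stands upright in the stand at the start, bow up, its x and y turned any way within 1.1 rad of the world's
- key_tip (a point): tip of the key's blade, on the key's axis, 80 mm below key_grip; same axes. The blade is 14 mm long, 17 mm wide along x and 6 mm thick along y; above it a round steel shank, 18 mm in diameter, ends in a shoulder. A thin flange, 30 mm across, 4 mm thick, has its underside 52 mm above the tip; the bow begins 60 mm above the tip
- stand: white block 85 x 85 x 55 mm, fixed, with a 21 mm hole straight down through its middle; the key stands in it, its flange resting on the block's top, the bow wholly above. Origin at the centre of the underside
- lock_mouth (a point): centre of the rim of the lock's steel collar, on the console's sloping front. z points out of the lock along its axis, 35 degrees from vertical, leaning to the robot's side; x points up the slope, y to the left along the panel. The mouth is a funnel, 39 mm wide inside at the rim, narrowing in 11 mm to a bore of 21 mm. The collar is 45 mm across and its rim 41 mm above the panel
- lock_face (a point): middle of the bore's floor, 25.5 mm below lock_mouth; same axes. It is the core's face, with a slot 20 x 9 mm, 14.5 mm deep, hidden by a soft dust seal that offers no resistance. While locked, the slot's long side lies up to 0.65 rad either way from this x. The blade drops in 14 mm, to its shoulder, when within about 0.13 rad of the slot and pressed lightly
- lock_base (a point): point on the lock's axis in the panel's surface, 41 mm below lock_mouth; same axes. The tip of a fully engaged key lies 1.5 mm above it
- core (a joint): turn of the lock's core from its locked position, rad: 0 locked (hard stop), growing clockwise as one looks into the lock, to a hard stop at 1.5. It turns stiffly (about 0.1 N m), only with the blade in its slot, and stays where left. It draws a bolt that frees the hatch from about 0.85 on
- hatch_grip (a point): centre of the black upright grip bar on the sliding hatch on top of the console; the bar is 60 mm long (along its x), 14 mm thick (along y), 34 mm high, its top 15 mm above this point and its foot on the hatch plate 19 mm below it. The hatch slides along +y of this point (the console's left as seen by the robot)
- hatch (a joint): travel of the hatch, m: 0 shut, 0.095 fully open (stop). It slides with about 2 N of friction and stays where left; the bolt blocks it while locked
- plates: stack of four white well plates, 86 x 128 x 58 mm; not part of the job. Origin at the centre of its underside
- plate: single white well plate lying flat, 86 x 128 x 14 mm; not part of the job. Origin at the centre of its underside
- tipbox: white tip box with a yellow insert, 85 x 120 x 68 mm; not part of the job. Origin at the centre of its underside
- bottle: squat jar with a green cap, 50 mm wide, 85 mm high; not part of the job. Origin at the centre of its underside
- vial_a: small vial with a red cap, 24 mm wide, 50 mm high; not part of the job. Origin at the centre of its underside
- vial_b: the second small vial, like the first; not part of the job. Origin at the centre of its underside
- beaker: white open beaker, 70 mm wide, 90 mm high; not part of the job. Origin at the centre of its underside
- console: white console 260 (front to back, x) x 240 mm wide (y), fixed, 105 mm high behind, with a front panel sloping at 35 degrees; the lock stands in the middle of that panel, the hatch on the flat top. Origin at the centre of the underside
- key: the key as a whole; origin and axes as key_tip
Things that resemble listed ones, but are neither listed nor needed, are in the scene too. What is shaped like the key but brown, red or yellow is not meant.

How it is judged:
By the outcome, as a careful person would: the job done as asked, in the order asked, and still so for the second after the job is handed in, with the robot touching nothing.
It also fails if it takes over 64 s, if anything falls off the work surface, if the arm or the gripper's body presses on something with over 40 N, if the wrist force passes 120 N, or if a joint passes its speed limit or range.

## Working session

There is one attempt and no reset: what is moved stays moved. The work goes in short steps, Python scripts to look and compute and a tool call to move; the robot and the scene stay as the last step left them, time stands still between calls to the robot, and variables do not carry over. Pictures are saved under pics/ and viewed, and the job is handed in when it is done.

Besides the shell and the picture viewer there is one more tool, called after "Call:" by a JSON object that holds its "api" and its "payload". send_rows: Moves the arm, as the interface text tells. Its arguments: {"type":"object","properties":{"motion":{"type":"array","items":{"type":"array"}},"gripper":{"type":"number"}},"required":["motion"]}

```bash
ls; mkdir -p pics; cat > h.py <<'E'
import numpy as np, cv2, json
from rig import bot, capture, recognise, place_of
def snap(name,fn=None):
    c=capture(name)
    if fn: cv2.imwrite('pics/'+fn,c['image'])
    return c
def ray(c,xy):
    R,_=cv2.Rodrigues(np.array(c['rvec'],float)); t=np.array(c['tvec'],float).ravel()
    d=R.T@np.array([(xy[0]-c['cx'])/c['fx'],(xy[1]-c['cy'])/c['fy'],1.]); o=-R.T@t
    return o,d/np.linalg.norm(d)
def atz(c,xy,z):
    o,d=ray(c,xy); return o+d*(z-o[2])/d[2]
def proj(c,P):
    K=np.array([[c['fx'],0,c['cx']],[0,c['fy'],c['cy']],[0,0,1.]])
    return cv2.projectPoints(np.array(P,float).reshape(-1,3),np.array(c['rvec'],float),np.array(c['tvec'],float),K,None)[0].reshape(-1,2)
def tri(obs):
    A=np.zeros((3,3));b=np.zeros(3)
    for c,xy in obs:
        o,d=ray(c,xy);M=np.eye(3)-np.outer(d,d);A+=M;b+=M@o
    P=np.linalg.solve(A,b)
    return P,[ (proj(c,P)[0]-np.array(xy)).round(1).tolist() for c,xy in obs]
E
python3 - <<'E'
from h import *
np.set_printoptions(precision=4,suppress=True)
s=bot.read_state();print({k:s[k] for k in('time_s','position','tcp_rot','force','opening')}, bot.grip_point_offset)
for n in('scene','top','wrist'):
    c=snap(n,n+'0.png'); print(n,ray(c,(320,200)))
    for t in('key_grip','key_tip','stand','lock_mouth','lock_face','hatch_grip','console'):
        print(t,[(np.round(r['xy'],1).tolist(),round(r['p'],2)) for r in place_of(n,t)][:5])
E
```

```text
pics
{'time_s': 0.0, 'position': array([0.2173, 0.5852, 0.2216]), 'tcp_rot': array([[ 0.3484,  0.9374, -0.0011],
       [ 0.9374, -0.3484, -0.0018],
       [-0.0021, -0.0004, -1.    ]]), 'force': array([ 0.4756, -0.08  , -0.0909]), 'opening': 1.0029367957716568} 0.0187
scene (array([ 0.8286, -0.525 ,  0.926 ]), array([-0.28  ,  0.4942, -0.823 ]))
key_grip [([158.9, 311.4], 0.88), ([214.5, 282.5], 0.53)]
key_tip [([162.9, 325.8], 0.66), ([186.0, 287.2], 0.65), ([199.1, 346.5], 0.64)]
stand [([225.7, 302.6], 0.96)]
lock_mouth [([316.2, 186.4], 0.56)]
lock_face [([319.7, 188.7], 0.98)]
hatch_grip [([376.8, 220.8], 0.62)]
console [([349.7, 221.0], 0.87)]
top (array([ 0.2298, -0.0169,  1.4951]), array([ 0.202 , -0.0296, -0.9789]))
key_grip [([449.5, 197.6], 0.67), ([417.9, 248.5], 0.67), ([411.8, 211.1], 0.44), ([454.0, 232.2], 0.44)]
key_tip [([439.4, 204.3], 0.63), ([418.1, 249.3], 0.51), ([448.3, 236.9], 0.44)]
stand [([405.5, 212.3], 0.74), ([249.3, 280.9], 0.49)]
lock_mouth [([295.8, 207.4], 0.77)]
lock_face [([295.2, 201.3], 0.59), ([410.9, 210.8], 0.34)]
hatch_grip [([305.3, 142.4], 0.8), ([299.1, 201.4], 0.41), ([177.9, 180.3], 0.33)]
console [([296.3, 183.0], 0.73)]
wrist (array([0.1428, 0.6135, 0.3844]), array([ 0.2751, -0.1034, -0.9558]))
key_grip []
key_tip []
stand []
lock_mouth []
lock_face []
hatch_grip []
console []
```

View pics/scene0.png

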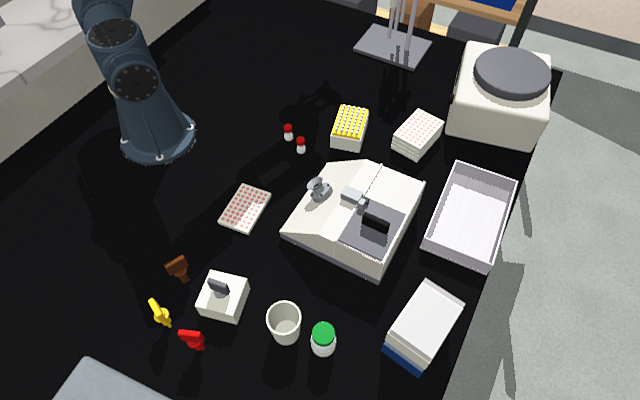

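View pics/top0.png

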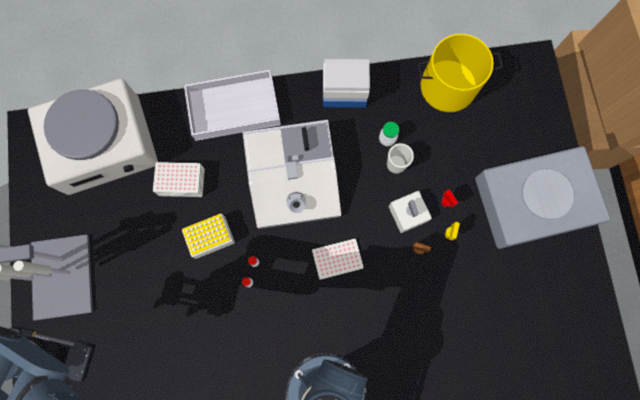

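View pics/wrist0.png

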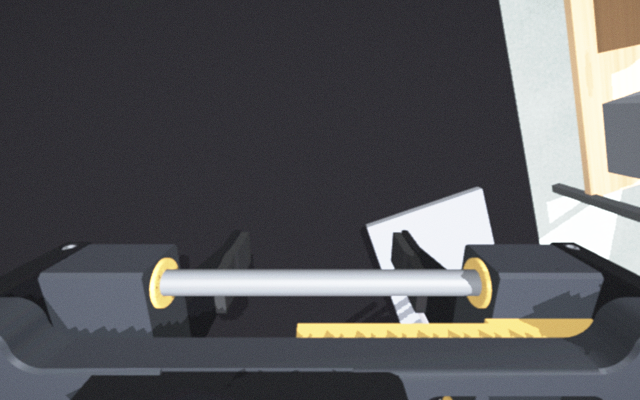

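The grey key stands in the white stand at scene (218,288) and top (411,209). The brown (177,267), red (191,340) and yellow (160,311) look-alikes lie on the bench, outside any stand. I'll enlarge to confirm and measure.

```bash
python3 - <<'E'
from h import *
np.set_printoptions(precision=4,suppress=True)
cs=cv2.imread('pics/scene0.png');ct=cv2.imread('pics/top0.png')
a=cv2.resize(cs[260:330,185:255],(400,400),interpolation=cv2.INTER_CUBIC)
b=cv2.resize(ct[185:235,385:435],(400,400),interpolation=cv2.INTER_CUBIC)
d=np.vstack([np.hstack([cv2.resize(cs[150:290,270:430],(400,350)),cv2.resize(ct[110:240,230:350],(400,350))])])
cv2.imwrite('pics/k1.png',np.hstack([a,b]));cv2.imwrite('pics/c1.png',d)
S=snap('scene');T=snap('top')
print(T['fx'],S['fx'])
print('stand top corners? key', tri([(S,(219,287)),(T,(412,209))]))
print('lock',tri([(S,(318,186)),(T,(296,203))]), tri([(S,(316.2,186.4)),(T,(295.8,207.4))]))
print('hatch',tri([(S,(376,221)),(T,(306,137))]))
E
```

```text
520.609059365645 438.1898136835067
stand top corners? key (array([ 0.4625, -0.3083,  0.0754]), [[-0.4, 0.1], [-0.3, -0.2]])
lock (array([0.5207, 0.0077, 0.0926]), [[-0.3, 0.1], [-0.2, -0.2]]) (array([0.5121, 0.0111, 0.0806]), [[-0.9, 0.3], [-0.6, -0.5]])
hatch (array([ 0.6895, -0.0437,  0.1404]), [[-0.6, 0.2], [-0.3, -0.3]])
```

View pics/k1.png

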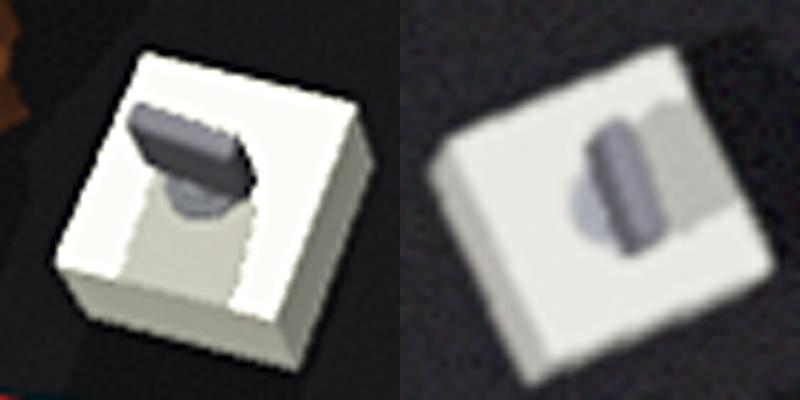

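View pics/c1.png

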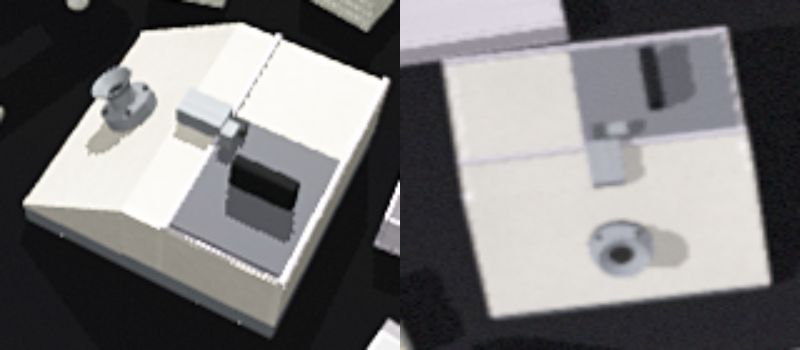

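The crops confirm it: a grey bow over a grey flange, standing on the white block. One problem to solve first is that moves only turn about the tool's z, while the lock axis leans 35°. I'll check the documented interface for anything about that.

```bash
python3 - <<'E'
from h import *
np.set_printoptions(precision=4,suppress=True)
S=snap('scene');T=snap('top')
# top-camera stand top centre & scene stand top centre
tc=[(672,45),(775,266),(548,372),(445,140)]
tp=[(385+(x-400)/8,185+y/8) for x,y in tc]
P=[atz(T,p,.055) for p in tp];print(np.array(P),np.mean(P,0),[np.linalg.norm(P[i]-P[i-1]) for i in range(4)])
sc=[(147,55),(358,102),(280,320),(57,262)]
sp=[(185+x*.175,260+y*.175) for x,y in sc]
P=[atz(S,p,.055) for p in sp];print(np.array(P),np.mean(P,0),[np.linalg.norm(P[i]-P[i-1]) for i in range(4)])
# bow ridge at z=.103 in top, ends
for p in [((605,120)),(650,248)]: print('bow',atz(T,(385+(p[0]-400)/8,185+p[1]/8),.103))
for p in [((135,108)),(240,150)]: print('bowS',atz(S,(185+p[0]*.175,260+p[1]*.175),.103))
# console corners top crop (230+x*120/400, 110+y*130/350)
f=lambda x,y:(230+(x-400)*.3,110+y*.3714)
g=lambda x,y:(270+x*.4,150+y*.4)
for n,p,z in [('backL',(443,60),.105),('backR',(727,28),.105),('ridgeL',(463,163),.105),('ridgeR',(745,132),.105),('barA',(646,47),.145),('barB',(658,108),.145)]: print(n,atz(T,f(*p),z))
for n,p,z in [('ridgeL',(242,25),.105),('ridgeR',(123,215),.105),('backL',(388,80),.105),('backR',(283,280),.105),('barA',(232,155),.145),('barB',(298,185),.145)]: print('S',n,atz(S,g(*p),z))
E
```

```text
[[ 0.5148 -0.342   0.055 ]
 [ 0.4316 -0.3637  0.055 ]
 [ 0.4057 -0.2786  0.055 ]
 [ 0.4921 -0.2567  0.055 ]] [ 0.4611 -0.3103  0.055 ] [np.float64(0.08825872068911228), np.float64(0.08598512511669255), np.float64(0.08897754970469789), np.float64(0.08913232415332305)]
[[ 0.4141 -0.2786  0.055 ]
 [ 0.4956 -0.2552  0.055 ]
 [ 0.5193 -0.3383  0.055 ]
 [ 0.436  -0.3604  0.055 ]] [ 0.4662 -0.3081  0.055 ] [np.float64(0.08468009543939385), np.float64(0.08474214908459715), np.float64(0.08647103386799143), np.float64(0.08621349845346649)]
bow [ 0.4827 -0.3039  0.103 ]
bow [ 0.4369 -0.3113  0.103 ]
bowS [ 0.4459 -0.3108  0.103 ]
bowS [ 0.4881 -0.3054  0.103 ]
backL [0.7389 0.1281 0.105 ]
backR [ 0.7402 -0.1135  0.105 ]
ridgeL [0.6263 0.1239 0.105 ]
ridgeR [ 0.6264 -0.1122  0.105 ]
barA [ 0.7147 -0.0422  0.145 ]
barB [ 0.6496 -0.0432  0.145 ]
S ridgeL [0.5909 0.1264 0.105 ]
S ridgeR [ 0.5937 -0.1149  0.105 ]
S backL [0.739  0.1322 0.105 ]
S backR [ 0.7394 -0.1043  0.105 ]
S barA [ 0.6573 -0.0388  0.145 ]
S barB [ 0.7183 -0.0389  0.145 ]
```

Call:
{"api": "send_rows", "payload": {"motion": [[[-28,29,0],0],[[-28,29,0],0],[[-28,29,0],0],[[-28,29,0],0],[[-28,29,0],0]], "gripper": 0}}

```text
time_s: 1.82
position: [0.3053, 0.4071, 0.2218]
tcp_rot: [[0.336, 0.942, 0.003], [0.942, -0.336, 0.009], [0.01, 0.0, -1.0]]
force: [0.9, 0.2, -0.3]
opening: 1.001
```

Call:
{"api": "send_rows", "payload": {"motion": [[[-30,27,0],0],[[-30,27,0],0],[[-30,27,0],0],[[-30,27,0],0],[[-30,27,0],0]]}}

```text
time_s: 2.23
position: [0.3849, 0.2141, 0.2217]
tcp_rot: [[0.333, 0.943, 0.009], [0.943, -0.333, 0.011], [0.013, 0.004, -1.0]]
force: [-0.2, 0.6, -0.1]
opening: 0.997
```

Call:
{"api": "send_rows", "payload": {"motion": [[[-30,27,0],0],[[-30,27,0],0],[[-30,27,0],0],[[-30,27,0],0],[[-36,15,0],-0.12]]}}

```text
time_s: 2.65
position: [0.4534, 0.0233, 0.2225]
tcp_rot: [[0.233, 0.972, 0.018], [0.972, -0.233, 0.01], [0.014, 0.015, -1.0]]
force: [-0.0, 0.3, 0.3]
opening: 1.0
```

Call:
{"api": "send_rows", "payload": {"motion": [[[-39,6,0],-0.12],[[-40,1,0],-0.12],[[-40,-4,0],-0.12],[[-39,-9,0],0],[[-39,-9,0],0]]}}

```text
time_s: 3.07
position: [0.4336, -0.1629, 0.2215]
tcp_rot: [[-0.086, 0.996, 0.023], [0.996, 0.086, 0.009], [0.007, 0.024, -1.0]]
force: [1.2, 0.2, -0.2]
opening: 1.002
```

Call:
{"api": "send_rows", "payload": {"motion": [[[-39,-9,0],0],[[-39,-9,0],0],[[-39,-9,0],0],[[0,0,0],0],[[0,0,0],0]]}}

```text
time_s: 3.48
position: [0.4151, -0.2972, 0.2214]
tcp_rot: [[-0.076, 0.997, 0.028], [0.997, 0.076, 0.001], [-0.001, 0.028, -1.0]]
force: [0.4, 0.8, -0.8]
opening: 0.999
```

```bash
python3 - <<'E'
from h import *
np.set_printoptions(precision=4,suppress=True)
s=bot.read_state();print(s['time_s'],s['position'],s['tcp_rot'],s['joint_positions'])
c=snap('wrist','w1.png'); print(proj(c,[[.464,-.308,.103],[.464,-.308,.055]]))
E
```

```text
3.4833 [ 0.4151 -0.2972  0.2214] [[-0.076   0.9967  0.0282]
 [ 0.9971  0.076   0.0007]
 [-0.0015  0.0282 -0.9996]] [ -48.9262   21.012    99.3296    1.4552   58.6338 -144.0296]
[[306.7637 234.4169]
 [308.563  217.2191]]
```

View pics/w1.png

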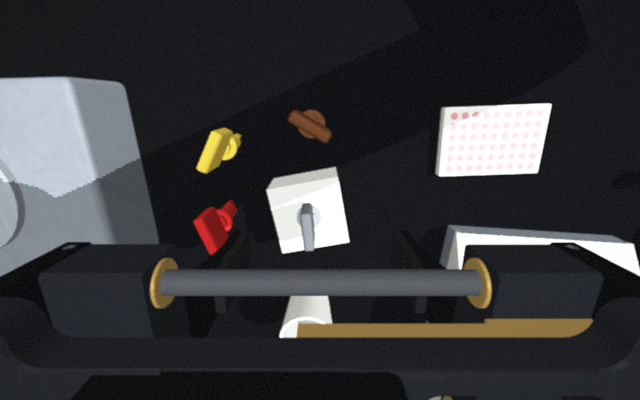

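```bash
python3 - <<'E'
import cv2
i=cv2.imread('pics/w1.png')[160:260,258:358];cv2.imwrite('pics/w1c.png',cv2.resize(i,(600,600),interpolation=cv2.INTER_CUBIC))
E
```

```text
(no output)
```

View pics/w1c.png

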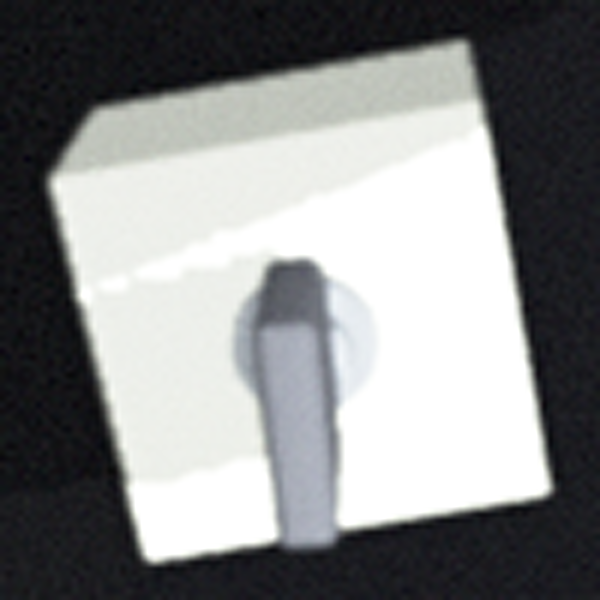

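```bash
python3 - <<'E'
from h import *
np.set_printoptions(precision=4,suppress=True)
c=snap('wrist'); s=bot.read_state()
f=lambda p:(258+p[0]/6-.4,160+p[1]/6-.4)
P=np.array([atz(c,f(p),.103) for p in [(260,325),(322,325),(336,545),(286,545)]])
a=(P[0]+P[1])/2;b=(P[2]+P[3])/2
print('bow',P,(a+b)/2,np.linalg.norm(a-b),np.degrees(np.arctan2(*(b-a)[[1,0]])))
Q=np.array([atz(c,f(p),.055) for p in [(50,178),(475,98),(552,490),(148,562)]]);print('stand',Q,Q.mean(0))
G=(a+b)/2*.5+Q.mean(0)*.5; G[2]=.068
R=s['tcp_rot']; print('G',G,'tool delta mm',R.T@(G-s['position'])*1000,s['position'])
E
```

```text
bow [[ 0.4419 -0.316   0.103 ]
 [ 0.4411 -0.3055  0.103 ]
 [ 0.483  -0.3001  0.103 ]
 [ 0.4837 -0.309   0.103 ]] [ 0.4624 -0.3077  0.103 ] 0.04235221689319953 8.366917090473583
stand [[ 0.4334 -0.3608  0.055 ]
 [ 0.411  -0.2796  0.055 ]
 [ 0.4929 -0.2557  0.055 ]
 [ 0.5163 -0.3387  0.055 ]] [ 0.4634 -0.3087  0.055 ]
G [ 0.4629 -0.3082  0.068 ] tool delta mm [-15.626   41.7832 154.8401] [ 0.4156 -0.2959  0.2216]
```

Call:
{"api": "send_rows", "payload": {"motion": [[[0,0,0],-0.07],[[-9,20,20],0],[[-9,20,20],0],[[0,0,20],0],[[0,0,20],0]]}}

```text
time_s: 4.0
position: [0.4655, -0.3011, 0.1459]
tcp_rot: [[-0.161, 0.986, 0.036], [0.987, 0.161, -0.005], [-0.011, 0.034, -0.999]]
force: [-0.2, 0.1, 0.0]
opening: 1.0
```

```bash
python3 - <<'E'
from h import *
np.set_printoptions(precision=4,suppress=True)
s=bot.read_state();R=s['tcp_rot'];G=np.array([.463,-.308,.068])
print(s['position'],R,R.T@(G-s['position'])*1000)
E
```

```text
[ 0.4655 -0.3011  0.1459] [[-0.1605  0.9864  0.0357]
 [ 0.987   0.1608 -0.005 ]
 [-0.0107  0.0345 -0.9993]] [-5.611  -6.2654 77.7769]
```

Call:
{"api": "send_rows", "payload": {"motion": [[[-3,-3,20],0],[[-3,-3,20],0],[[0,0,20],0.01],[[0,0,14],0],[[0,0,0],0]]}}

```text
time_s: 4.42
position: [0.4647, -0.2949, 0.0663]
tcp_rot: [[-0.165, 0.986, 0.03], [0.986, 0.165, 0.003], [-0.002, 0.03, -1.0]]
force: [-0.3, 0.6, 0.5]
opening: 1.001
```

```bash
python3 - <<'E'
from h import *
np.set_printoptions(precision=4,suppress=True)
s=bot.read_state();R=s['tcp_rot'];G=np.array([.463,-.308,.068])
print(s['position'],R,R.T@(G-s['position'])*1000,s['force'])
c=snap('wrist','w2.png')
E
```

```text
[ 0.4647 -0.2949  0.0663] [[-0.1654  0.9858  0.0304]
 [ 0.9862  0.1653  0.0031]
 [-0.002   0.0305 -0.9995]] [-12.6847  -3.7909  -1.7511] [-0.2846  0.634   0.5388]
```

View pics/w2.png

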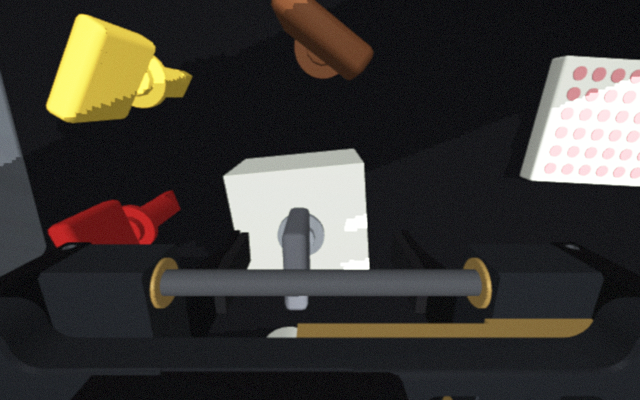

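Call:
{"api": "send_rows", "payload": {"motion": [[[-6,-2,0],0],[[-6,-2,0],0],[[-1,0,0],0],[[0,0,0],0],[[0,0,0],0]]}}

```text
time_s: 4.88
position: [0.4659, -0.3089, 0.0719]
tcp_rot: [[-0.17, 0.985, 0.036], [0.985, 0.17, -0.002], [-0.008, 0.035, -0.999]]
force: [-0.2, -0.9, -0.2]
opening: 1.0
```

```bash
cat > st.py <<'E'
from h import *
import sys
np.set_printoptions(precision=4,suppress=True)
s=bot.read_state();R=s['tcp_rot']
print(s['time_s'],'pos',s['position'],'\n',R,'q',s['joint_positions'].round(1) if hasattr(s['joint_positions'],'round') else s['joint_positions'],'F',s['force'],'M',s['moment'],'op',round(s['opening'],3))
if len(sys.argv)>3:
    G=np.array(list(map(float,sys.argv[1:4]))); print('tool delta',R.T@(G-s['position'])*1000)
E
python3 st.py .463 -.308 .068
```

```text
4.8833 pos [ 0.4659 -0.3089  0.0719] 
 [[-0.1701  0.9848  0.0361]
 [ 0.9854  0.1703 -0.0024]
 [-0.0085  0.0352 -0.9993]] q [ -45.8   37.3  100.     2.1   41.2 -147.1] F [-0.2259 -0.8592 -0.1691] M [0.0426 0.0288 0.0339] op 1.0
tool delta [ 1.3875 -2.8652  3.8079]
```

Call:
{"api": "send_rows", "payload": {"motion": [[[0,-2,3],0],[[0,0,0],0],[[0,0,0],0],[[0,0,0],0],[[0,0,0],0]]}}

```text
time_s: 5.3
position: [0.4641, -0.3102, 0.0702]
tcp_rot: [[-0.169, 0.985, 0.038], [0.986, 0.169, -0.004], [-0.011, 0.037, -0.999]]
force: [-0.5, 0.3, -0.4]
opening: 0.999
```

Call:
{"api": "send_rows", "payload": {"motion": [[[0,0,0],0],[[0,0,0],0],[[0,0,0],0],[[0,0,0],0],[[0,0,0],0]], "gripper": 1}}

```text
time_s: 5.72
position: [0.4639, -0.31, 0.0699]
tcp_rot: [[-0.169, 0.985, 0.038], [0.986, 0.169, -0.004], [-0.01, 0.036, -0.999]]
force: [-0.8, -0.6, -0.3]
opening: 0.706
```

Call:
{"api": "send_rows", "payload": {"motion": [[[0,0,0],0],[[0,0,0],0],[[0,0,0],0],[[0,0,0],0],[[0,0,0],0]]}}

```text
time_s: 6.13
position: [0.464, -0.3099, 0.0698]
tcp_rot: [[-0.169, 0.985, 0.038], [0.986, 0.169, -0.004], [-0.01, 0.036, -0.999]]
force: [1.0, 0.4, 0.2]
opening: 0.329
```

Call:
{"api": "send_rows", "payload": {"motion": [[[0,0,0],0],[[0,0,0],0],[[0,0,0],0],[[0,0,0],0],[[0,0,0],0]]}}

```text
time_s: 6.55
position: [0.4638, -0.3093, 0.0698]
tcp_rot: [[-0.169, 0.985, 0.037], [0.986, 0.169, -0.003], [-0.009, 0.036, -0.999]]
force: [-0.8, 0.3, -0.5]
opening: 0.133
```

Call:
{"api": "send_rows", "payload": {"motion": [[[0,0,-10],0],[[0,0,-20],0],[[0,0,-20],0],[[0,0,-20],0],[[0,0,-20],0]]}}

```text
time_s: 6.97
position: [0.46, -0.308, 0.1602]
tcp_rot: [[-0.168, 0.985, 0.034], [0.986, 0.168, 0.002], [-0.003, 0.034, -0.999]]
force: [0.4, -1.1, -0.3]
opening: 0.137
```

Call:
{"api": "send_rows", "payload": {"motion": [[[10,10,-36],0],[[25,28,-15],0],[[25,28,-15],0],[[25,28,-10],0],[[25,28,-10],0]]}}

```text
time_s: 7.38
position: [0.559, -0.1832, 0.2605]
tcp_rot: [[-0.154, 0.987, 0.039], [0.988, 0.154, -0.006], [-0.012, 0.038, -0.999]]
force: [1.1, -0.7, -1.1]
opening: 0.137
```

Call:
{"api": "send_rows", "payload": {"motion": [[[25,28,-12],0],[[25,28,-12],0],[[25,28,-12],0],[[25,28,-12],0],[[25,28,-12],0]]}}

```text
time_s: 7.8
position: [0.6776, -0.0295, 0.3318]
tcp_rot: [[-0.153, 0.987, 0.041], [0.988, 0.153, -0.009], [-0.015, 0.039, -0.999]]
force: [0.9, -0.7, -1.0]
opening: 0.139
```

```bash
python3 st.py
```

```text
7.8 pos [ 0.6776 -0.0295  0.3318] 
 [[-0.153   0.9874  0.0408]
 [ 0.9881  0.1535 -0.0087]
 [-0.0148  0.039  -0.9991]] q [ -11.9   28.3   67.7   -0.    81.5 -110.7] F [ 0.9293 -0.7165 -1.046 ] M [0.0239 0.0152 0.0433] op 0.139
```

Call:
{"api": "send_rows", "payload": {"motion": [[[25,28,-3],0],[[25,28,-3],0],[[25,28,-3],0],[[25,28,-3],0],[[20,30,-3],0]]}}

```text
time_s: 8.22
position: [0.8013, 0.1207, 0.3599]
tcp_rot: [[-0.155, 0.987, 0.047], [0.988, 0.155, -0.01], [-0.017, 0.045, -0.999]]
force: [1.8, 0.5, -0.2]
opening: 0.136
```

Call:
{"api": "send_rows", "payload": {"motion": [[[0,38,0],0],[[0,38,0],0],[[0,38,0],0],[[0,38,0],0],[[0,38,0],0]]}}

```text
time_s: 8.63
position: [0.9146, 0.1509, 0.3304]
tcp_rot: [[-0.166, 0.983, 0.081], [0.986, 0.166, 0.001], [-0.013, 0.08, -0.997]]
force: [0.5, -0.8, 0.5]
opening: 0.131
```

```bash
python3 st.py
```

```text
8.6333 pos [0.9146 0.1509 0.3304] 
 [[-0.1657  0.9828  0.0811]
 [ 0.9861  0.1662  0.0008]
 [-0.0127  0.0801 -0.9967]] q [  2.5  56.3  12.7  -0.2 106.4 -97.1] F [ 0.4881 -0.8269  0.4919] M [ 0.01    0.0271 -0.0228] op 0.131
```

Call:
{"api": "send_rows", "payload": {"motion": [[[-8,40,-5],0],[[-8,40,-5],0],[[-8,40,-5],0],[[-8,40,-5],0],[[-8,40,-5],0]]}}

```text
time_s: 9.05
position: [0.9653, 0.1248, 0.3161]
tcp_rot: [[-0.168, 0.964, 0.205], [0.986, 0.168, 0.02], [-0.015, 0.205, -0.979]]
force: [-0.1, -0.1, -0.5]
opening: 0.132
```

```bash
python3 st.py
```

```text
9.05 pos [0.9653 0.1248 0.3161] 
 [[-0.1683  0.9643  0.2046]
 [ 0.9856  0.1677  0.0203]
 [-0.0148  0.2051 -0.9786]] q [  0.5  57.6  12.5   1.1  98.1 -99. ] F [-0.0792 -0.1184 -0.5084] M [ 0.0617  0.18   -0.0033] op 0.132
```

Call:
{"api": "send_rows", "payload": {"motion": [[[-16,38,0],0],[[-12,38,0],0],[[-8,38,0],0],[[-8,38,0],0],[[-8,38,0],0]]}}

```text
time_s: 9.47
position: [1.0131, 0.087, 0.3193]
tcp_rot: [[-0.163, 0.927, 0.337], [0.986, 0.163, 0.031], [-0.026, 0.337, -0.941]]
force: [0.4, 0.9, -0.6]
opening: 0.134
```

Call:
{"api": "send_rows", "payload": {"motion": [[[-8,38,0],0],[[-8,38,0],0],[[-8,38,0],0],[[-8,38,0],0],[[-8,38,0],0]]}}

```text
time_s: 9.88
position: [1.0493, 0.0639, 0.3467]
tcp_rot: [[-0.155, 0.873, 0.462], [0.987, 0.156, 0.037], [-0.04, 0.462, -0.886]]
force: [0.6, -0.2, -1.0]
opening: 0.136
```

```bash
python3 st.py
```

```text
9.8833 pos [1.0493 0.0639 0.3467] 
 [[-0.1554  0.8731  0.4622]
 [ 0.987   0.1561  0.0371]
 [-0.0398  0.4619 -0.886 ]] q [  -3.7   57.5   12.5    3.9   82.7 -102.8] F [ 0.5894 -0.2067 -1.0374] M [0.0102 0.3821 0.0172] op 0.136
```

Call:
{"api": "send_rows", "payload": {"motion": [[[-22,34,0],0],[[-20,34,0],0],[[-16,34,0],0],[[-16,34,0],0],[[-16,34,0],0]]}}

```text
time_s: 10.3
position: [1.0749, -0.0051, 0.3896]
tcp_rot: [[-0.146, 0.808, 0.571], [0.988, 0.153, 0.037], [-0.057, 0.569, -0.82]]
force: [0.3, -0.3, -0.8]
opening: 0.134
```

```bash
python3 st.py
```

```text
10.3 pos [ 1.0749 -0.0051  0.3896] 
 [[-0.1464  0.8077  0.5711]
 [ 0.9876  0.1527  0.0373]
 [-0.0571  0.5695 -0.82  ]] q [  -8.1   56.    12.5    6.9   77.2 -107. ] F [ 0.3381 -0.3041 -0.7575] M [-0.0132  0.4928  0.0122] op 0.134
```

```bash
cat > kin.py <<'E'
import numpy as np
from scipy.optimize import least_squares
from scipy.spatial.transform import Rotation as Ro
D=[([59.387,30.224,82.088,0,67.689,-10.227],(.2173,.5852,.2216)),
([-48.9262,21.012,99.3296,1.4552,58.6338,-144.03],(.4151,-.2972,.2214)),
([-45.8,37.3,100,2.1,41.2,-147.1],(.4659,-.3089,.0719)),
([-11.9,28.3,67.7,0,81.5,-110.7],(.6776,-.0295,.3318)),
([2.5,56.3,12.7,-.2,106.4,-97.1],(.9146,.1509,.3304)),
([.5,57.6,12.5,1.1,98.1,-99],(.9653,.1248,.3161)),
([-3.7,57.5,12.5,3.9,82.7,-102.8],(1.0493,.0639,.3467)),
([-8.1,56,12.5,6.9,77.2,-107],(1.0749,-.0051,.3896))]
def fk(q,p,full=False):
    a,c,d,L2,L3,e,L4,f=p; q=np.radians(q)
    Rz=lambda t:Ro.from_euler('z',t);Ry=lambda t:Ro.from_euler('y',t)
    R=Rz(q[0]);x=R.apply([a,0,d])
    R=R*Ry(q[1]);x=x+R.apply([0,0,L2])
    R=R*Ry(q[2]);x=x+R.apply([e,0,L3])+R.apply([0,c,0])
    R=R*Rz(-q[3]) ;R=R*Ry(q[4]); w=x.copy(); x=x+R.apply([f,0,L4])
    R=R*Rz(q[5]+0)
    return (x,R.as_matrix(),w) if full else x
r=least_squares(lambda p:np.concatenate([fk(q,p)-np.array(x) for q,x in D]),[0.05,.115,.4,.4,.4,0,.25,0])
P=r.x
if __name__=='__main__':
    np.set_printoptions(precision=4,suppress=True)
    print(P,r.fun.reshape(-1,3)*1000)
    print(fk(D[7][0],P,True))
    for th in (35,37):
      for tcp in [(.44,.01,.2),(.50,.01,.115),(.52,.01,.1)]:
        best=None
        t=np.radians(th); zt=np.array([np.sin(t),0,-np.cos(t)])
        lo=[-176,-43,12.5,-82,0];hi=[176,126,139.9,200,151]
        def g(v):
            x,R,w=fk(list(v)+[0],P,True); return np.concatenate([(x-tcp)*10,R[:,2]-zt])
        o=least_squares(g,[-12,10,110,0,30],bounds=(lo,hi)); print(th,tcp,o.x,np.abs(o.fun).max())
E
python3 kin.py
```

```text
[-0.0149  0.1286  0.2365  0.5997  0.3963  0.1229  0.2683 -0.0101] [[-13.7351  11.3087   0.6473]
 [  2.7571   4.7912   0.6723]
 [  1.1812   4.1189  -0.7991]
 [  6.9412  16.6391   1.4951]
 [  8.5072  19.0063  -0.471 ]
 [  4.2496   7.1094   0.577 ]
 [ -7.1676 -20.5053  -1.1008]
 [-16.7844 -47.1062  -1.0209]]
(array([ 1.0581, -0.0522,  0.3886]), array([[ 0.0649, -0.8399,  0.5388],
       [-0.9603, -0.1994, -0.195 ],
       [ 0.2712, -0.5048, -0.8195]]), array([0.9052, 0.001 , 0.6028]))
35 (0.44, 0.01, 0.2) [-22.5006  14.4571 130.9568 -82.      12.7873] 0.0017025365832059602
35 (0.5, 0.01, 0.115) [-17.4866  28.8716 122.9868 -82.       8.948 ] 0.10111870179755228
35 (0.52, 0.01, 0.1) [-16.4596  31.5523 120.5439 -82.       8.3355] 0.10593146780686757
37 (0.44, 0.01, 0.2) [-22.8664  14.3583 130.9973 -82.      13.3506] 0.02767105709182216
37 (0.5, 0.01, 0.115) [-17.6681  28.81   122.9901 -82.       9.2851] 0.12781887253574709
37 (0.52, 0.01, 0.1) [-16.6071  31.4973 120.541  -82.       8.6251] 0.13279520971104036
```

```bash
sed -i 's/Rz(-q\[3\])/Rz(q[3])/' kin.py; python3 kin.py
```

```text
[ 0.0005  0.111   0.2752  0.5871  0.3915  0.1148  0.3053 -0.0002] [[ 0.252   0.4842  0.7619]
 [-0.1356  0.1231 -0.1424]
 [-0.5828  0.211  -0.3238]
 [ 0.6193  0.036   0.2324]
 [ 0.0186 -0.8637 -0.6447]
 [-0.3129  0.4498  0.2243]
 [-0.1796  0.147  -0.5838]
 [ 0.1644  0.3559  0.4761]]
(array([ 1.0751, -0.0047,  0.3901]), array([[ 0.1461, -0.8072,  0.5718],
       [-0.9876, -0.1526,  0.0369],
       [ 0.0574, -0.5702, -0.8195]]), array([ 0.9003, -0.016 ,  0.6402]))
35 (0.44, 0.01, 0.2) [-22.5475  13.7546 135.6067  99.884   12.9   ] 1.6653345369377348e-15
35 (0.5, 0.01, 0.115) [-18.1891  31.9958 132.4878 149.6612  20.7606] 8.465450562766819e-15
35 (0.52, 0.01, 0.1) [-17.0918  34.6649 130.0521 151.6892  20.8213] 7.097794574306704e-13
37 (0.44, 0.01, 0.2) [-23.3684  14.5957 137.3368 115.0792  15.2809] 5.839773109528323e-14
37 (0.5, 0.01, 0.115) [-18.7113  33.2715 134.0509 153.1178  25.276 ] 5.412337245047638e-15
37 (0.52, 0.01, 0.1) [-17.5506  35.8582 131.5441 154.8083  25.2362] 3.2495117707753707e-12
```

```bash
sed -i 's/Rz(q\[5\]+0)/Rz(q[5]+np.pi)/' kin.py; cat > ik.py <<'E'
from kin import *
lo=np.array([-176.6,-43,12.5,-82,0,-400]);hi=np.array([176,126,139.9,262,151,400])
def ik(tcp,R,q0):
    def g(v):
        x,Rm,w=fk(v,P,True); return np.concatenate([(x-tcp)*10,(Rm-R).ravel()])
    o=least_squares(g,np.clip(q0,lo+.01,hi-.01),bounds=(lo,hi),x_scale=50); return o.x,np.abs(o.fun).max()
def toolR(tilt,az,psi):
    """tool z tilted by tilt toward azimuth az; psi: turn about tool z of tool y from up-slope direction"""
    t=np.radians(tilt);a=np.radians(az)
    z=np.array([np.sin(t)*np.cos(a),np.sin(t)*np.sin(a),-np.cos(t)])
    up=np.array([np.cos(t)*np.cos(a),np.cos(t)*np.sin(a),np.sin(t)])
    R0=np.column_stack([np.cross(up,z),up,z]) # y=up
    return R0@Ro.from_euler('z',psi).as_matrix()
E
python3 - <<'E'
from ik import *
np.set_printoptions(precision=1,suppress=True)
import sys
for psi0 in (0,np.pi):
  q=np.array([-8,56,12.5,7,77,-107.])
  if psi0: q[5]+=180
  for x,y,z in [(1.03,0,.38),(.9,0,.38),(.75,0,.3),(.6,0,.3),(.5,0,.25),(.44,.01,.2),(.47,.01,.158),(.5,.01,.115)]:
    q,e=ik((x,y,z),toolR(37,0,psi0),q); print(psi0,(x,y,z),q,round(e,4))
E
```

```text
0 (1.03, 0, 0.38) [ -7.5  47.5  32.9   5.1  62.9 -98.4] 0.0
0 (0.9, 0, 0.38) [  -8.9   33.5   60.4    7.    49.7 -101.7] 0.0
0 (0.75, 0, 0.3) [ -11.3   24.6   89.6   13.6   30.  -110.9] 0.0
0 (0.6, 0, 0.3) [ -15.5   12.7  109.2   23.3   23.9 -124. ] 0.0
0 (0.5, 0, 0.25) [ -20.5   10.1  125.4   53.    15.3 -158.7] 0.0
0 (0.44, 0.01, 0.2) [ -23.4   14.6  137.3  115.1   15.3 -224.9] 0.0
0 (0.47, 0.01, 0.158) [ -20.8   24.5  136.3  141.6   20.1 -250.2] 0.0
0 (0.5, 0.01, 0.115) [ -18.7   33.3  134.1  153.1   25.3 -260.5] 0.0
3.141592653589793 (1.03, 0, 0.38) [-7.5 47.5 32.9  5.1 62.9 81.6] 0.0
3.141592653589793 (0.9, 0, 0.38) [-8.9 33.5 60.4  7.  49.7 78.3] 0.0
3.141592653589793 (0.75, 0, 0.3) [-11.3  24.6  89.6  13.6  30.   69.1] 0.0
3.141592653589793 (0.6, 0, 0.3) [-15.5  12.7 109.2  23.3  23.9  56. ] 0.0
3.141592653589793 (0.5, 0, 0.25) [-20.5  10.1 125.4  53.   15.3  21.3] 0.0
3.141592653589793 (0.44, 0.01, 0.2) [-23.4  14.6 137.3 115.1  15.3 -44.9] 0.0
3.141592653589793 (0.47, 0.01, 0.158) [-20.8  24.5 136.3 141.6  20.1 -70.2] 0.0
3.141592653589793 (0.5, 0.01, 0.115) [-18.7  33.3 134.1 153.1  25.3 -80.5] 0.0
```

```bash
cat > plan.py <<'E'
from h import *
from scipy.spatial.transform import Rotation as Ro
import sys
# usage: plan.py x y z turn nrows  -> rows
np.set_printoptions(precision=1,suppress=True)
s=bot.read_state();R=np.array(s['tcp_rot']);p=np.array(s['position'])
x,y,z,t,n=map(float,sys.argv[1:6]);n=int(n)
d=(np.array([x,y,z])-p)/n
print([[[round(float(v)) for v in (R.T@d*1000)],t/n]] and [[ [round(float(v)) for v in ((R@Ro.from_euler('z',t/n*i).as_matrix()).T@d*1000)],round(t/n,3)] for i in range(n)])
E
python3 plan.py .62 0 .32 2.64 22
```

```text
[[[3, -18, -9], 0.12], [[1, -19, -9], 0.12], [[-1, -19, -9], 0.12], [[-3, -18, -9], 0.12], [[-5, -18, -9], 0.12], [[-8, -17, -9], 0.12], [[-10, -16, -9], 0.12], [[-11, -15, -9], 0.12], [[-13, -13, -9], 0.12], [[-15, -12, -9], 0.12], [[-16, -10, -9], 0.12], [[-17, -8, -9], 0.12], [[-18, -6, -9], 0.12], [[-18, -4, -9], 0.12], [[-19, -1, -9], 0.12], [[-19, 1, -9], 0.12], [[-19, 3, -9], 0.12], [[-18, 5, -9], 0.12], [[-17, 7, -9], 0.12], [[-16, 9, -9], 0.12], [[-15, 11, -9], 0.12], [[-14, 13, -9], 0.12]]
```

Call:
{"api": "send_rows", "payload": {"motion": [[[-14,36,0],0],[[-10,36,0],0],[[3,-18,-9],0.12],[[1,-19,-9],0.12],[[-1,-19,-9],0.12]]}}

```text
time_s: 10.72
position: [1.0243, -0.0264, 0.4015]
tcp_rot: [[0.157, 0.765, 0.625], [0.974, -0.224, 0.028], [0.161, 0.604, -0.78]]
force: [0.8, -0.1, -0.6]
opening: 0.137
```

Call:
{"api": "send_rows", "payload": {"motion": [[[-3,-18,-9],0.12],[[-5,-18,-9],0.12],[[-8,-17,-9],0.12],[[-10,-16,-9],0.12],[[-11,-15,-9],0.12]]}}

```text
time_s: 11.13
position: [0.9183, -0.022, 0.3838]
tcp_rot: [[0.57, 0.523, 0.634], [0.659, -0.751, 0.028], [0.49, 0.402, -0.773]]
force: [-0.3, -0.3, -1.1]
opening: 0.133
```

```bash
python3 st.py
```

```text
11.1333 pos [ 0.9183 -0.022   0.3838] 
 [[ 0.5697  0.5234  0.6336]
 [ 0.6594 -0.7513  0.0276]
 [ 0.4904  0.4021 -0.7732]] q [-11.2  34.5  59.1  11.6  48.4 -57.8] F [-0.3098 -0.3329 -1.1474] M [-0.0709  0.5247  0.0569] op 0.133
```

```bash
python3 - <<'E'
from h import *
c=snap('scene'); s=bot.read_state(); R=s['tcp_rot'];p=s['position']
q=proj(c,[p,p+R[:,2]*.067]); print(q)
i=c['image']; u,v=q.mean(0).astype(int)
y0=max(0,v-70);x0=max(0,u-90); cv2.imwrite('pics/s2.png',cv2.resize(i[y0:y0+140,x0:x0+180],(720,560),interpolation=cv2.INTER_CUBIC)); print(x0,y0)
E
```

```text
[[530.26338734 187.50261413]
 [544.45953512 216.12473159]]
447 131
```

View pics/s2.png

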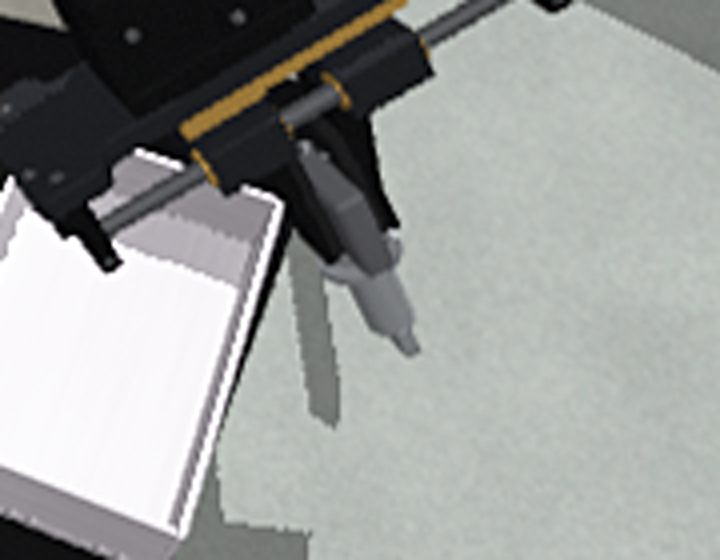

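```bash
python3 plan.py .52 0.0 .28 1.64 15
```

```text
[[[-17, -17, -11], 0.109], [[-19, -15, -11], 0.109], [[-21, -13, -11], 0.109], [[-22, -11, -11], 0.109], [[-23, -8, -11], 0.109], [[-24, -6, -11], 0.109], [[-24, -3, -11], 0.109], [[-25, 0, -11], 0.109], [[-25, 2, -11], 0.109], [[-24, 5, -11], 0.109], [[-24, 8, -11], 0.109], [[-23, 10, -11], 0.109], [[-21, 12, -11], 0.109], [[-20, 15, -11], 0.109], [[-18, 17, -11], 0.109]]
```

Call:
{"api": "send_rows", "payload": {"motion": [[[-17,-17,-11],0.11],[[-19,-15,-11],0.11],[[-21,-13,-11],0.11],[[-22,-11,-11],0.11],[[-23,-8,-11],0.11]]}}

```text
time_s: 11.6
position: [0.7823, -0.013, 0.3527]
tcp_rot: [[0.759, 0.129, 0.639], [0.144, -0.989, 0.028], [0.635, 0.071, -0.769]]
force: [-0.5, -0.3, -1.8]
opening: 0.133
```

Call:
{"api": "send_rows", "payload": {"motion": [[[-24,-6,-11],0.11],[[-24,-3,-11],0.11],[[-25,0,-11],0.11],[[-25,2,-11],0.11],[[-24,5,-11],0.11]]}}

```text
time_s: 12.02
position: [0.6488, -0.0016, 0.3228]
tcp_rot: [[0.697, -0.301, 0.651], [-0.415, -0.909, 0.024], [0.585, -0.287, -0.759]]
force: [-0.7, -0.8, -0.9]
opening: 0.138
```

```bash
python3 st.py; python3 plan.py .52 0.0 .28 .5 5
```

```text
12.0167 pos [ 0.6488 -0.0016  0.3228] 
 [[ 0.697  -0.3008  0.6509]
 [-0.4151 -0.9095  0.0241]
 [ 0.5847 -0.287  -0.7587]] q [-15.4  14.6 104.2  28.2  24.5 -13.4] F [-0.7157 -0.7557 -0.9375] M [-0.0839  0.583   0.0071] op 0.138
[[[-23, 10, -10], 0.1], [[-22, 12, -10], 0.1], [[-21, 14, -10], 0.1], [[-19, 16, -10], 0.1], [[-17, 18, -10], 0.1]]
```

Call:
{"api": "send_rows", "payload": {"motion": [[[-23,10,-10],0.1],[[-22,12,-10],0.1],[[-21,14,-10],0.1],[[-19,16,-10],0.1],[[-17,18,-10],0.1]]}}

```text
time_s: 12.43
position: [0.5192, 0.0009, 0.2857]
tcp_rot: [[0.446, -0.599, 0.665], [-0.811, -0.585, 0.017], [0.379, -0.547, -0.746]]
force: [0.3, -0.5, -0.6]
opening: 0.136
```

```bash
python3 st.py; python3 plan.py .44 0.0 .21 0 5;  python3 - <<'E'
from h import *
c=snap('wrist','w3.png'); c=snap('top','t3.png')
E
```

```text
12.4333 pos [0.5192 0.0009 0.2857] 
 [[ 0.4457 -0.599   0.6653]
 [-0.8109 -0.5849  0.0166]
 [ 0.3792 -0.5469 -0.7464]] q [-21.3   7.4 123.7  58.4  17.6 -19.3] F [ 0.2971 -0.4603 -0.6235] M [-0.0829  0.6345 -0.0337] op 0.136
[[[-13, 18, 1], 0.0], [[-13, 18, 1], 0.0], [[-13, 18, 1], 0.0], [[-13, 18, 1], 0.0], [[-13, 18, 1], 0.0]]
```

View pics/w3.png

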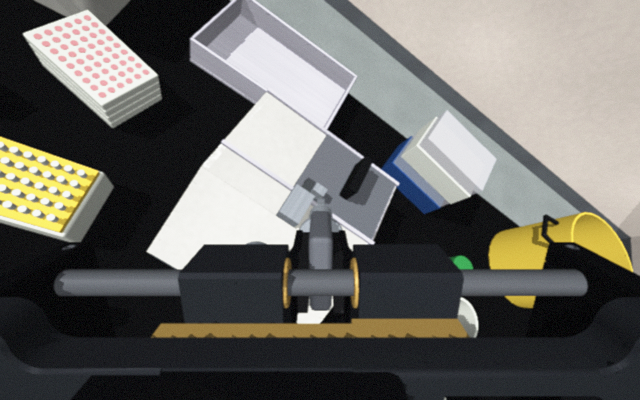

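```bash
python3 - <<'E'
import cv2,numpy as np
a=cv2.imread('pics/scene0.png')[165:215,295:345];b=cv2.imread('pics/top0.png')[180:230,270:320]
cv2.imwrite('pics/l.png',np.hstack([cv2.resize(x,(400,400),interpolation=cv2.INTER_CUBIC) for x in(a,b)]))
E
```

```text
(no output)
```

View pics/l.png

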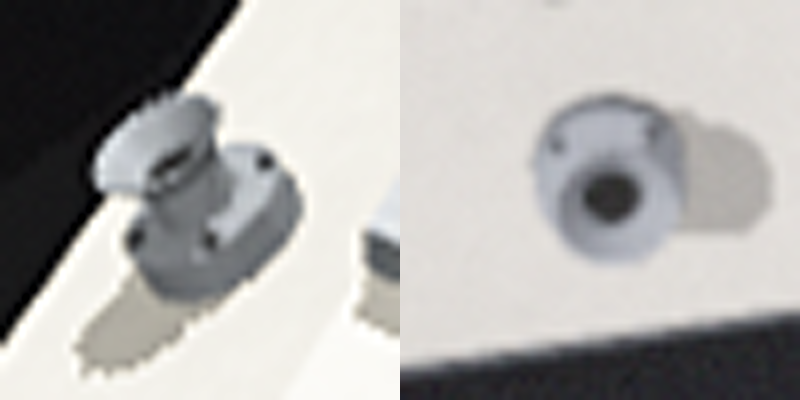

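```bash
python3 - <<'E'
from h import *
np.set_printoptions(precision=4,suppress=True)
S=snap('scene');T=snap('top')
print(tri([(S,(314.6,183.4)),(T,(297.5,205.6))]), tri([(S,(316,186.5)),(T,(296.5,204.4))]))
ax=np.array([-.5736,0,.8192]);up=np.array([.8192,0,.5736]);Y=np.array([0,1,0])
si=cv2.imread('pics/scene0.png');ti=cv2.imread('pics/top0.png')
M=np.array([.5130,.0065,.0965])
def ov(M,fn):
    o=[]
    for c,im,x0,y0 in((S,si,295,165),(T,ti,270,180)):
        z=cv2.resize(im[y0:y0+50,x0:x0+50],(400,400),interpolation=cv2.INTER_CUBIC)
        th=np.linspace(0,2*np.pi,60)
        for r,dp,col in((.0225,0,(0,0,255)),(.0105,.011,(0,255,0)),(.0225,.041,(255,0,0))):
            C=[M-ax*dp+r*(np.cos(t)*up+np.sin(t)*Y) for t in th]
            q=(proj(c,C)-[x0,y0]+.5)*8
            cv2.polylines(z,[q.astype(np.int32).reshape(-1,1,2)],True,col,1)
        o.append(z)
    cv2.imwrite('pics/'+fn,np.hstack(o))
ov(M,'ov1.png')
E
```

```text
(array([0.5121, 0.0051, 0.0999]), [[-0.7, 0.2], [-0.5, -0.4]]) (array([0.5167, 0.0065, 0.0897]), [[-0.1, 0.0], [-0.0, -0.0]])
```

View pics/ov1.png

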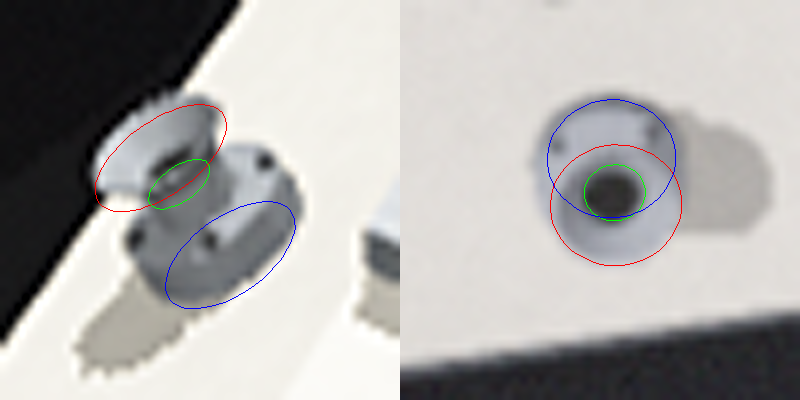

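Call:
{"api": "send_rows", "payload": {"motion": [[[-13,18,1],0],[[-13,18,1],0],[[-13,18,1],0],[[-13,18,1],0],[[-13,18,1],0]]}}

```text
time_s: 13.05
position: [0.4775, -0.0029, 0.2389]
tcp_rot: [[0.449, -0.58, 0.68], [-0.8, -0.6, 0.017], [0.398, -0.551, -0.733]]
force: [0.2, 0.1, -1.1]
opening: 0.139
```

```bash
python3 st.py
```

```text
13.05 pos [ 0.4775 -0.0029  0.2389] 
 [[ 0.4492 -0.5797  0.6798]
 [-0.7999 -0.5998  0.017 ]
 [ 0.398  -0.5515 -0.7332]] q [-26.   11.6 133.9 104.7  18.9 -72.1] F [ 0.2468  0.0543 -1.0743] M [-0.0853  0.6664  0.0226] op 0.139
```

Call:
{"api": "send_rows", "payload": {"motion": [[[-17,23,-27],0],[[-17,23,-27],0],[[-17,23,-27],0],[[-17,23,-27],0],[[-17,23,-27],0]]}}

```text
time_s: 13.47
position: [0.3772, -0.0133, 0.2849]
tcp_rot: [[0.468, -0.578, 0.669], [-0.791, -0.611, 0.026], [0.393, -0.541, -0.743]]
force: [1.3, 0.7, 0.9]
opening: 0.137
```

```bash
python3 st.py
```

```text
13.4667 pos [ 0.3772 -0.0133  0.2849] 
 [[ 0.4679 -0.578   0.6686]
 [-0.7915 -0.6107  0.026 ]
 [ 0.3933 -0.5413 -0.7431]] q [-46.6  -8.3 139.6  62.   34.8 -43.4] F [1.3314 0.6786 0.8685] M [-0.1272  0.4691  0.0058] op 0.137
```

Call:
{"api": "send_rows", "payload": {"motion": [[[-15,22,-27],0],[[-15,22,-27],0],[[-15,22,-27],0],[[0,0,0],0],[[0,0,0],0]]}}

```text
time_s: 13.88
position: [0.3304, -0.0388, 0.3173]
tcp_rot: [[0.461, -0.574, 0.677], [-0.777, -0.63, -0.005], [0.43, -0.524, -0.736]]
force: [0.6, -0.5, -1.6]
opening: 0.134
```

```bash
python3 st.py
```

```text
13.8833 pos [ 0.3304 -0.0388  0.3173] 
 [[ 0.4608 -0.5737  0.6771]
 [-0.7766 -0.6299 -0.0052]
 [ 0.4295 -0.5235 -0.7358]] q [-76.1 -24.3 139.1  47.7  62.5 -47.1] F [ 0.6376 -0.4992 -1.5507] M [-0.1092  0.6194 -0.0379] op 0.134
```

```bash
python3 plan.py .46 0.05 .24 0 5
python3 - <<'E'
from ik import *
from h import bot
np.set_printoptions(precision=1,suppress=True)
s=bot.read_state();R=np.array(s['tcp_rot']);q=np.array([-26,11.6,133.9,104.7,18.9,-72])
for y in (0,.05,.08,.1):
  for x,z in ((.46,.24),(.44,.22),(.42,.2)):
    q,e=ik((x,y,z),R,q);print(x,y,z,q,round(e,3))
E
```

```text
[[[-8, -18, 29], 0.0], [[-8, -18, 29], 0.0], [[-8, -18, 29], 0.0], [[-8, -18, 29], 0.0], [[-8, -18, 29], 0.0]]
0.46 0 0.24 [-25.6  10.1 135.8 108.2  17.6 -77.5] 0.0
0.44 0 0.22 [-27.6  12.8 139.9 121.8  21.1 -93.9] 0.007
0.42 0 0.2 [-27.4  13.5 139.9 116.   17.9 -88.4] 0.065
0.46 0.05 0.24 [-13.9  10.4 135.1 128.9  11.7 -88.9] 0.0
0.44 0.05 0.22 [ -15.2   13.5  139.7  145.7   17.8 -107.4] 0.0
0.42 0.05 0.2 [ -13.9   14.4  139.9  148.3   14.4 -109. ] 0.053
0.46 0.08 0.24 [  -6.8   11.   134.1  150.3    8.7 -104.6] 0.0
0.44 0.08 0.22 [  -7.4   13.9  138.5  162.2   15.6 -117.3] 0.0
0.42 0.08 0.2 [  -6.1   15.7  139.9  169.7   15.6 -123.8] 0.037
0.46 0.1 0.24 [  -2.1   11.4  133.3  171.     7.4 -121.7] 0.0
0.44 0.1 0.22 [  -2.3   14.3  137.5  174.9   14.5 -125.8] 0.0
0.42 0.1 0.2 [  -1.3   16.8  139.9  180.5   17.6 -130.4] 0.023
```

Call:
{"api": "send_rows", "payload": {"motion": [[[-8,-18,29],0],[[-8,-18,29],0],[[-8,-18,29],0],[[-8,-18,29],0],[[-8,-18,29],0]]}}

```text
time_s: 14.3
position: [0.4217, 0.0, 0.2833]
tcp_rot: [[0.442, -0.558, 0.703], [-0.773, -0.635, -0.017], [0.456, -0.535, -0.711]]
force: [1.3, -0.6, 1.0]
opening: 0.136
```

```bash
python3 st.py .44 .05 .22
```

```text
14.3 pos [0.4217 0.     0.2833] 
 [[ 0.4421 -0.5576  0.7026]
 [-0.7726 -0.6346 -0.0175]
 [ 0.4556 -0.5351 -0.7114]] q [-30.9  -1.4 137.5  81.4  20.5 -53.2] F [ 1.3043 -0.6432  0.9937] M [-0.1255  0.5064 -0.0218] op 0.136
tool delta [-59.3466  -8.032   57.0359]
```

Call:
{"api": "send_rows", "payload": {"motion": [[[-15,-2,15],0],[[-15,-2,15],0],[[-15,-2,15],0],[[-15,-2,15],0],[[0,0,0],0]]}}

```text
time_s: 14.72
position: [0.439, 0.0418, 0.2468]
tcp_rot: [[0.47, -0.535, 0.702], [-0.762, -0.647, 0.017], [0.445, -0.543, -0.712]]
force: [-1.2, -0.6, -0.9]
opening: 0.134
```

```bash
python3 st.py .4 .07 .18
```

```text
14.7167 pos [0.439  0.0418 0.2468] 
 [[ 0.4696 -0.5353  0.7021]
 [-0.7623 -0.647   0.0165]
 [ 0.4455 -0.543  -0.7119]] q [-19.9   8.3 139.3 123.8  17.8 -90. ] F [-1.2039 -0.6244 -0.9178] M [-0.0841  0.6901  0.001 ] op 0.134
tool delta [-69.57    38.9127  20.6463]
```

Call:
{"api": "send_rows", "payload": {"motion": [[[-27,26,0],0],[[-27,26,0],0],[[-27,26,0],0],[[-27,26,0],0],[[0,0,0],0]]}}

```text
time_s: 15.13
position: [0.4111, 0.0938, 0.2056]
tcp_rot: [[0.529, -0.58, 0.619], [-0.748, -0.663, 0.017], [0.401, -0.472, -0.785]]
force: [0.4, 0.6, -0.8]
opening: 0.138
```

```bash
python3 st.py .4 .07 .18
```

```text
15.1333 pos [0.4111 0.0938 0.2056] 
 [[ 0.5287 -0.5804  0.6193]
 [-0.7481 -0.6634  0.0169]
 [ 0.401  -0.4723 -0.7849]] q [  -5.9   13.4  139.7  157.3   12.  -113.9] F [ 0.4173  0.5801 -0.7939] M [-0.0626  0.5556 -0.0092] op 0.138
tool delta [ 1.6916 34.2696 12.8233]
```

Call:
{"api": "send_rows", "payload": {"motion": [[[-20,30,0],0],[[-20,30,0],0],[[0,0,0],0],[[0,0,0],0],[[0,0,0],0]]}}

```text
time_s: 15.55
position: [0.3967, 0.1122, 0.1914]
tcp_rot: [[0.559, -0.592, 0.581], [-0.736, -0.677, 0.018], [0.382, -0.437, -0.814]]
force: [-0.3, 0.3, -1.3]
opening: 0.136
```

```bash
python3 st.py; cat > tip.py <<'E'
from h import *
np.set_printoptions(precision=4,suppress=True)
TT=np.array([0,-.003,.067]); KA=np.array([.0,-.036,.999])
M=np.array([.5115,.0058,.0990]);ax=np.array([-.5736,0,.8192])
s=bot.read_state();R=np.array(s['tcp_rot']);p=np.array(s['position'])
tip=p+R@TT;k=R@KA
print(s['time_s'],'tip',tip,'keydir',k,'tilt',np.degrees(np.arcsin(k[0])),np.degrees(np.arcsin(k[1])))
d=tip-M; print('height over mouth mm',d@ax*1000,'lateral up-slope',(d@np.array([.8192,0,.5736]))*1000,'y',d[1]*1000)
psi=np.arctan2(-R[1,1],R[:,1]@np.array([.8,0,.6]));print('psi rel pi',(psi-np.pi+np.pi)%(2*np.pi)-np.pi)
g=lambda h,up,y: print('to h=%d'%h, R.T@(M+ax*h/1000+np.array([.8192,0,.5736])*up/1000+np.array([0,y/1000,0])-tip)*1000)
for h in(30,10,0,-14,-25.5):g(h,0,0)
print('F along lock axis',np.array(s['force'])@ax,'F',s['force'],'M',s['moment'],'axis in tool',R.T@ax)
E
python3 tip.py
```

```text
15.55 pos [0.3967 0.1122 0.1914] 
 [[ 0.5593 -0.5916  0.5807]
 [-0.7355 -0.6773  0.0185]
 [ 0.3824 -0.4374 -0.8139]] q [  -1.2   14.8  139.5  169.9   10.  -123.7] F [-0.2661  0.3382 -1.3392] M [-0.0906  0.5345 -0.0075] op 0.136
15.55 tip [0.4374 0.1154 0.1382] keydir [ 0.6014  0.0428 -0.7974] tilt 36.969814866011845 2.4539674534989118
height over mouth mm 74.62076500944613 lateral up-slope -38.241918320889184 y 109.61864831085663
psi rel pi -0.7440440289813974
to h=30 [106.8711  46.9623  42.9204]
to h=10 [107.0231  47.3421  62.9173]
to h=0 [107.0991  47.5321  72.9157]
to h=-14 [107.2054  47.798   86.9135]
to h=-25 [107.2928  48.0164  98.4117]
F along lock axis -0.944438873457342 F [-0.2661  0.3382 -1.3392] M [-0.0906  0.5345 -0.0075] axis in tool [-0.0076 -0.019  -0.9998]
```

Call:
{"api": "send_rows", "payload": {"motion": [[[-24,29,0],0],[[-24,29,0],0],[[0,0,0],0.05],[[0,0,0],0],[[0,0,0],0]]}}

```text
time_s: 15.97
position: [0.382, 0.1281, 0.1817]
tcp_rot: [[0.533, -0.634, 0.56], [-0.768, -0.64, 0.006], [0.355, -0.433, -0.829]]
force: [-0.2, 0.4, -1.6]
opening: 0.134
```

```bash
python3 tip.py
```

```text
15.9667 tip [0.4214 0.1304 0.1275] keydir [ 0.582   0.0287 -0.8123] tilt 35.59077826130715 1.6462145292605892
height over mouth mm 75.00308072888987 lateral up-slope -57.510034408590634 y 124.55471451499974
psi rel pi -0.6956129991632669
to h=30 [133.156   35.1967  43.3171]
to h=10 [133.4585  35.0113  63.315 ]
to h=0 [133.6097  34.9186  73.314 ]
to h=-14 [133.8214  34.7888  87.3125]
to h=-25 [133.9953  34.6822  98.8113]
F along lock axis -1.1886169588763333 F [-0.163   0.4139 -1.5651] M [-0.1024  0.5172 -0.0073] axis in tool [-0.0151  0.0093 -0.9999]
```

Call:
{"api": "send_rows", "payload": {"motion": [[[24,6,4],0],[[24,6,4],0],[[24,6,4],0],[[24,6,4],0],[[20,6,4],0]]}}

```text
time_s: 16.38
position: [0.4153, 0.0717, 0.19]
tcp_rot: [[0.534, -0.626, 0.568], [-0.766, -0.643, 0.011], [0.359, -0.441, -0.823]]
force: [-0.3, 0.0, -1.0]
opening: 0.134
```

```bash
python3 tip.py
```

```text
16.3833 tip [0.4553 0.0744 0.1362] keydir [ 0.5903  0.0342 -0.806 ] tilt 36.18101556780465 1.959626982243202
height over mouth mm 62.73881661971595 lateral up-slope -24.72637753397843 y 68.61991194968019
psi rel pi -0.6987026472611255
to h=30 [68.8534 25.2669 31.8171]
to h=10 [69.1036 25.3128 51.8165]
to h=0 [69.2288 25.3357 61.8162]
to h=-14 [69.4039 25.3678 75.8158]
to h=-25 [69.5478 25.3942 87.3155]
F along lock axis -0.6553078218231997 F [-0.3094  0.0147 -1.0166] M [-0.0357  0.5794  0.0542] axis in tool [-0.0125 -0.0023 -1.    ]
```

Call:
{"api": "send_rows", "payload": {"motion": [[[20,7,6],0],[[20,7,6],0],[[15,6,6],0],[[10,3,5],0],[[4,2,5],0]]}}

```text
time_s: 16.8
position: [0.4557, -0.0019, 0.1833]
tcp_rot: [[0.533, -0.622, 0.574], [-0.762, -0.647, 0.007], [0.367, -0.441, -0.819]]
force: [0.0, -0.1, 0.1]
opening: 0.137
```

```bash
python3 tip.py; python3 - <<'E'
from tip import *
c=snap('scene')
q=proj(c,[p,tip,tip-k*.052,M]);print(q)
i=c['image'][130:230,260:380]; cv2.imwrite('pics/s4.png',cv2.resize(i,(720,600),interpolation=cv2.INTER_CUBIC));print((q-[260,130])*6)
E
```

```text
16.8 tip [0.496  0.0005 0.1298] keydir [ 0.5954  0.0301 -0.8024] tilt 36.544408932388464 1.7243093373096752
height over mouth mm 34.07026461986567 lateral up-slope 4.963360826758242 y -5.289898318026561
psi rel pi -0.7042521597669933
to h=30 [-7.2239  0.3767  4.1022]
to h=10 [-7.1216  0.4661 24.1028]
to h=0 [-7.0704  0.5109 34.1031]
to h=-14 [-6.9988  0.5734 48.1036]
to h=-25 [-6.9399  0.6249 59.6039]
F along lock axis 0.06267638196650517 F [ 0.0211 -0.094   0.0913] M [-0.1027  0.5642  0.0016] axis in tool [-0.0051 -0.0045 -1.    ]
16.8 tip [0.496  0.0005 0.1298] keydir [ 0.5954  0.0301 -0.8024] tilt 36.544408932388464 1.7243093373096752
height over mouth mm 34.07026461986567 lateral up-slope 4.963360826758242 y -5.289898318026561
psi rel pi -0.7042521597669933
to h=30 [-7.2239  0.3767  4.1022]
to h=10 [-7.1216  0.4661 24.1028]
to h=0 [-7.0704  0.5109 34.1031]
to h=-14 [-6.9988  0.5734 48.1036]
to h=-25 [-6.9399  0.6249 59.6039]
F along lock axis 0.06267638196650517 F [ 0.0211 -0.094   0.0913] M [-0.1027  0.5642  0.0016] axis in tool [-0.0051 -0.0045 -1.    ]
[[289.7986 153.5353]
 [306.657  174.5261]
 [293.8555 158.2754]
 [313.8349 183.5287]]
[[178.7914 141.212 ]
 [279.9418 267.1564]
 [203.1333 169.6523]
 [323.0093 321.1722]]
```

View pics/s4.png

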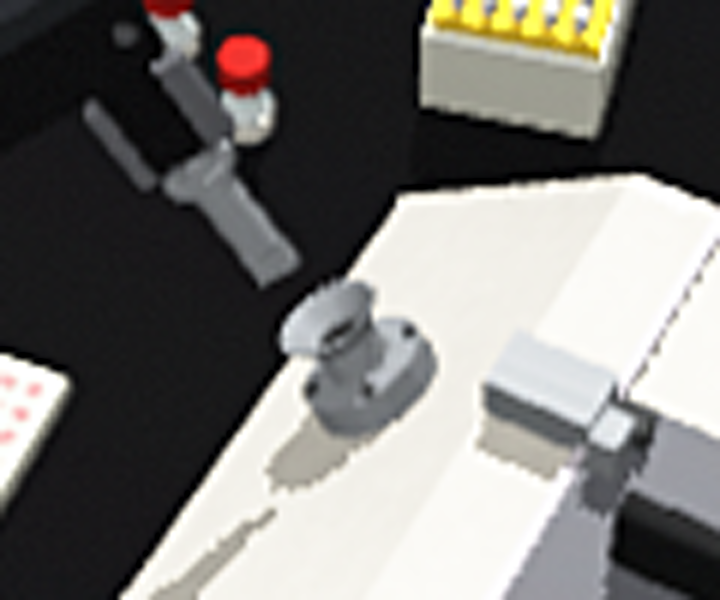

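Call:
{"api": "send_rows", "payload": {"motion": [[[-4,0,4],0],[[-3,0,4],0],[[0,0,5],0.02],[[0,0,5],0],[[0,0,0],0]]}}

```text
time_s: 17.27
position: [0.4644, -0.0001, 0.166]
tcp_rot: [[0.518, -0.633, 0.575], [-0.775, -0.631, 0.003], [0.361, -0.448, -0.818]]
force: [-1.1, -0.5, -1.2]
opening: 0.14
```

```bash
python3 tip.py
```

```text
17.2667 tip [0.5049 0.0019 0.1125] keydir [ 0.5975  0.0257 -0.801 ] tilt 36.68930215305754 1.471786303295789
height over mouth mm 14.873104596199898 lateral up-slope 2.3243835483597097 y -3.8527294175145057
psi rel pi -0.6836426835061387
to h=30 [ -4.47    -0.6831 -15.1226]
to h=10 [-4.4503 -0.6138  4.8783]
to h=0 [-4.4404 -0.5791 14.8788]
to h=-14 [-4.4266 -0.5306 28.8795]
to h=-25 [-4.4152 -0.4907 40.38  ]
F along lock axis -0.37665152085789877 F [-1.0514 -0.5116 -1.196 ] M [-0.109   0.5786 -0.0096] axis in tool [-0.001  -0.0035 -1.    ]
```

Call:
{"api": "send_rows", "payload": {"motion": [[[-3,0,5],0],[[-3,0,5],0],[[0,0,5],0],[[0,0,0],0],[[0,0,0],0]]}}

```text
time_s: 17.68
position: [0.4698, 0.0049, 0.1523]
tcp_rot: [[0.52, -0.631, 0.576], [-0.773, -0.634, 0.004], [0.362, -0.448, -0.817]]
force: [0.1, 0.3, -1.3]
opening: 0.138
```

```bash
python3 tip.py
```

```text
17.6833 tip [0.5103 0.0071 0.0989] keydir [ 0.5981  0.027  -0.8005] tilt 36.73716739446974 1.547902081407248
height over mouth mm 0.6006010016317309 lateral up-slope -1.046614057530836 y 1.3076355215986424
psi rel pi -0.6867356528231792
to h=30 [  1.6352  -0.1269 -29.403 ]
to h=10 [ 1.6621 -0.0273 -9.4022]
to h=0 [1.6756 0.0225 0.5982]
to h=-14 [ 1.6944  0.0922 14.5988]
to h=-25 [ 1.7099  0.1494 26.0992]
F along lock axis -1.1393258020252512 F [ 0.0821  0.2866 -1.3333] M [-0.1109  0.5171 -0.0293] axis in tool [-0.0013 -0.005  -1.    ]
```

Call:
{"api": "send_rows", "payload": {"motion": [[[1,0,4],0],[[0,0,4],0],[[0,0,3],0],[[0,0,3],0],[[0,0,0],0]]}}

```text
time_s: 18.1
position: [0.4794, 0.0045, 0.142]
tcp_rot: [[0.52, -0.628, 0.579], [-0.772, -0.636, 0.005], [0.365, -0.45, -0.815]]
force: [0.5, 1.2, -0.3]
opening: 0.133
```

```bash
python3 tip.py;  python3 - <<'E'
from h import *
c=snap('scene')
i=c['image'][130:230,260:380]; cv2.imwrite('pics/s5.png',cv2.resize(i,(720,600),interpolation=cv2.INTER_CUBIC))
E
```

```text
18.1 tip [0.52   0.0068 0.0887] keydir [ 0.601   0.0279 -0.7983] tilt 36.94444851170871 1.5998840762065283
height over mouth mm -13.314797181372453 lateral up-slope 1.0884698819979222 y 0.9831822979822161
psi rel pi -0.6889237190655133
to h=30 [  0.0827   1.1027 -43.3264]
to h=10 [  0.0755   1.2701 -23.326 ]
to h=0 [  0.0719   1.3537 -13.3259]
to h=-14 [0.0669 1.4709 0.6744]
to h=-25 [ 0.0628  1.5671 12.1746]
F along lock axis -0.5728869044424971 F [ 0.5201  1.2004 -0.3351] M [0.1585 0.4008 0.193 ] axis in tool [ 0.0004 -0.0084 -1.    ]
```

View pics/s5.png

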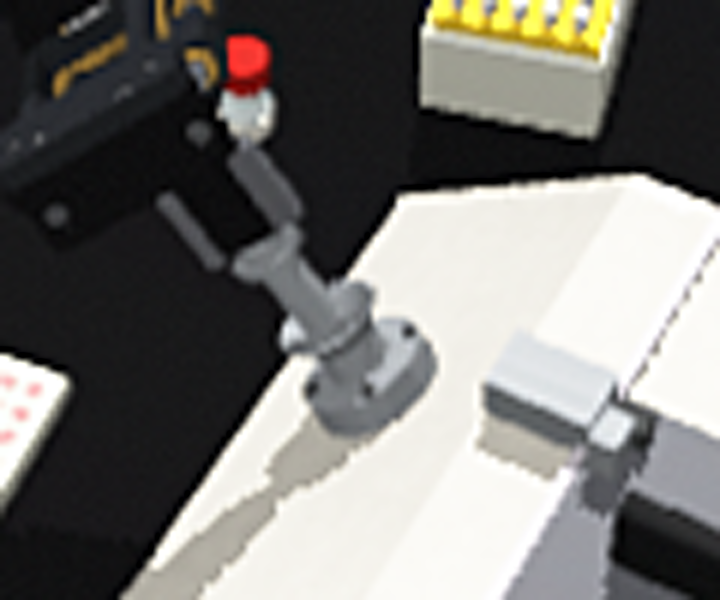

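The picture shows the key's tip inside the collar mouth, at about crop (335,330), with the shank well aligned. I'll keep lowering it gently.

Call:
{"api": "send_rows", "payload": {"motion": [[[0,1,3],0],[[0,1,3],0],[[0,0,3],0],[[0,0,2],0],[[0,0,0],0]]}}

```text
time_s: 18.57
position: [0.485, 0.0053, 0.1325]
tcp_rot: [[0.522, -0.623, 0.583], [-0.77, -0.638, 0.009], [0.366, -0.453, -0.813]]
force: [-0.8, 2.2, 3.9]
opening: 0.138
```

```bash
python3 tip.py
```

```text
18.5667 tip [0.5259 0.0078 0.0794] keydir [ 0.6046  0.0316 -0.7955] tilt 37.19784013958092 1.8091404254689631
height over mouth mm -24.32095178410415 lateral up-slope 0.5445940164538723 y 1.9771032294513788
psi rel pi -0.6918244861383682
to h=30 [  1.2051   0.9109 -54.339 ]
to h=10 [  1.194    1.1942 -34.3399]
to h=0 [  1.1885   1.3359 -24.3404]
to h=-14 [  1.1808   1.5343 -10.3411]
to h=-25 [1.1744 1.6973 1.1584]
F along lock axis 3.6216149902770822 F [-0.7695  2.1518  3.8821] M [0.3087 0.1665 0.3268] axis in tool [ 0.0006 -0.0142 -1.    ]
```

Call:
{"api": "send_rows", "payload": {"motion": [[[1,0,1],0.06],[[0,0,2],0.06],[[0,0,2],0.06],[[0,0,2],0.06],[[0,0,2],0.06]]}}

```text
time_s: 18.98
position: [0.4884, 0.0062, 0.1271]
tcp_rot: [[0.304, -0.752, 0.585], [-0.929, -0.369, 0.01], [0.208, -0.547, -0.811]]
force: [-0.1, 2.7, 0.8]
opening: 0.134
```

```bash
python3 tip.py|grep -v 'to h'
```

```text
18.9833 tip [0.5299 0.0079 0.0744] keydir [ 0.6115  0.0228 -0.7905] tilt 37.698690829522256 1.3092036877796007
height over mouth mm -30.656148008899308 lateral up-slope 0.9471659712997966 y 2.1455451589789587
psi rel pi -0.377649322245428
F along lock axis 0.704111150590637 F [-0.0613  2.7223  0.8166] M [0.472  0.2879 0.4022] axis in tool [-0.0037 -0.0166 -0.9999]
```

Call:
{"api": "send_rows", "payload": {"motion": [[[1,0,2],0],[[0,0,2],0],[[0,0,2],0],[[0,0,2],0],[[0,0,0],0]]}}

```text
time_s: 19.4
position: [0.4928, 0.0066, 0.1211]
tcp_rot: [[0.307, -0.749, 0.587], [-0.928, -0.372, 0.011], [0.21, -0.548, -0.81]]
force: [-2.4, -0.5, 6.8]
opening: 0.137
```

```bash
python3 tip.py|grep -v 'to h'
```

```text
19.4 tip [0.5343 0.0084 0.0685] keydir [ 0.613   0.0245 -0.7893] tilt 37.80683005963392 1.406615334302818
height over mouth mm -38.100877636483816 lateral up-slope 1.1922468653059553 y 2.6331053479051008
psi rel pi -0.3810838050318148
F along lock axis 6.977358306613966 F [-2.3898 -0.4688  6.844 ] M [0.0821 0.0075 0.0191] axis in tool [-0.0044 -0.0191 -0.9999]
```

Call:
{"api": "send_rows", "payload": {"motion": [[[0,0,1],0.06],[[0,0,1],0.06],[[0,0,1],0.06],[[0,0,0],0.06],[[0,0,0],0.06]]}}

```text
time_s: 19.82
position: [0.4923, 0.0074, 0.1212]
tcp_rot: [[0.064, -0.805, 0.59], [-0.997, -0.072, 0.011], [0.034, -0.589, -0.807]]
force: [1.8, 5.9, -0.3]
opening: 0.135
```

```bash
python3 tip.py|grep -v 'to h'
```

```text
19.8167 tip [0.5342 0.0083 0.0689] keydir [ 0.6183  0.0133 -0.7854] tilt 38.19049356600585 0.7642280311823301
height over mouth mm -37.71737433099727 lateral up-slope 1.3067266206173485 y 2.4875963022139014
psi rel pi -0.07164084754569533
F along lock axis -1.3167968009832876 F [ 1.8184  5.8675 -0.3342] M [1.1482 0.376  0.9519] axis in tool [-0.0093 -0.0208 -0.9998]
```

Call:
{"api": "send_rows", "payload": {"motion": [[[0,0,0],0.06],[[0,0,0],0.06],[[0,0,0],0.06],[[0,0,0],0.06],[[0,0,0],0.06]]}}

```text
time_s: 20.23
position: [0.4924, 0.0086, 0.1211]
tcp_rot: [[-0.179, -0.787, 0.591], [-0.973, 0.232, 0.013], [-0.147, -0.572, -0.807]]
force: [-1.5, 3.2, 3.9]
opening: 0.133
```

```bash
python3 tip.py|grep -v 'to h'
```

```text
20.2333 tip [0.5343 0.0088 0.0688] keydir [ 0.6185  0.0049 -0.7853] tilt 38.204168530134304 0.28280543155342974
height over mouth mm -37.86389883293118 lateral up-slope 1.3369449965941664 y 3.007598679268057
psi rel pi 0.23380315881760438
F along lock axis 4.103333967682078 F [-1.5334  3.2207  3.9353] M [0.4757 0.2693 0.5906] axis in tool [-0.0178 -0.0175 -0.9997]
```

Call:
{"api": "send_rows", "payload": {"motion": [[[0,0,0],0.07],[[0,0,0],0.07],[[0,0,0],0.07],[[0,0,0],0.07],[[0,0,0],0.07]]}}

```text
time_s: 20.65
position: [0.4926, 0.0093, 0.1213]
tcp_rot: [[-0.443, -0.673, 0.592], [-0.829, 0.559, 0.015], [-0.341, -0.484, -0.806]]
force: [-1.2, 3.2, 3.7]
opening: 0.133
```

```bash
python3 tip.py|grep -v 'to h'
```

```text
20.65 tip [0.5343 0.0086 0.0687] keydir [ 0.6157 -0.0056 -0.7875] tilt 37.99980084006751 -0.31845825747910206
height over mouth mm -37.839991103225955 lateral up-slope 1.2805405852710026 y 2.7582170062499642
psi rel pi 0.5930552622051728
F along lock axis 3.749553727493859 F [-1.2476  3.1595  3.7035] M [0.4999 0.1936 0.4986] axis in tool [-0.0248 -0.0107 -0.9997]
```

Call:
{"api": "send_rows", "payload": {"motion": [[[0,0,0],0.07],[[0,0,0],0.07],[[0,0,0],0.07],[[0,0,0],0.07],[[0,0,0],0.07]]}}

```text
time_s: 21.07
position: [0.493, 0.0098, 0.1216]
tcp_rot: [[-0.651, -0.474, 0.594], [-0.579, 0.815, 0.016], [-0.491, -0.334, -0.805]]
force: [-0.9, 3.2, 3.7]
opening: 0.138
```

```bash
python3 tip.py|grep -v 'to h'
```

```text
21.0667 tip [0.5342 0.0084 0.0687] keydir [ 0.6101 -0.0138 -0.7917] tilt 37.60031464272253 -0.7895811450596885
height over mouth mm -37.84883618367648 lateral up-slope 1.185365013381988 y 2.563555976752795
psi rel pi 0.9530424683237788
F along lock axis 3.579120710305165 F [-0.9302  3.2425  3.7177] M [0.4945 0.1598 0.5169] axis in tool [-0.0293 -0.0017 -0.9996]
```

Call:
{"api": "send_rows", "payload": {"motion": [[[0,0,0],0.05],[[0,0,0],0.05],[[0,0,0],0.04],[[0,0,0],0],[[0,0,0],0]]}}

```text
time_s: 21.48
position: [0.4932, 0.01, 0.1217]
tcp_rot: [[-0.71, -0.377, 0.595], [-0.458, 0.889, 0.016], [-0.534, -0.261, -0.804]]
force: [-1.4, 3.6, 3.5]
opening: 0.138
```

```bash
python3 tip.py|grep -v 'to h'; python3 - <<'E'
from h import *
c=snap('scene');cv2.imwrite('pics/s6.png',cv2.resize(c['image'][130:250,260:404],(720,600),interpolation=cv2.INTER_CUBIC))
E
```

```text
21.4833 tip [0.5341 0.0084 0.0686] keydir [ 0.6076 -0.0161 -0.7937] tilt 37.41308725066732 -0.9226886673204145
height over mouth mm -37.87608733461314 lateral up-slope 1.1220323393206266 y 2.566075320301229
psi rel pi 1.0950881516648705
F along lock axis 3.631673836254285 F [-1.386   3.6385  3.4627] M [0.528  0.2453 0.4245] axis in tool [-0.0304  0.0022 -0.9996]
```

View pics/s6.png

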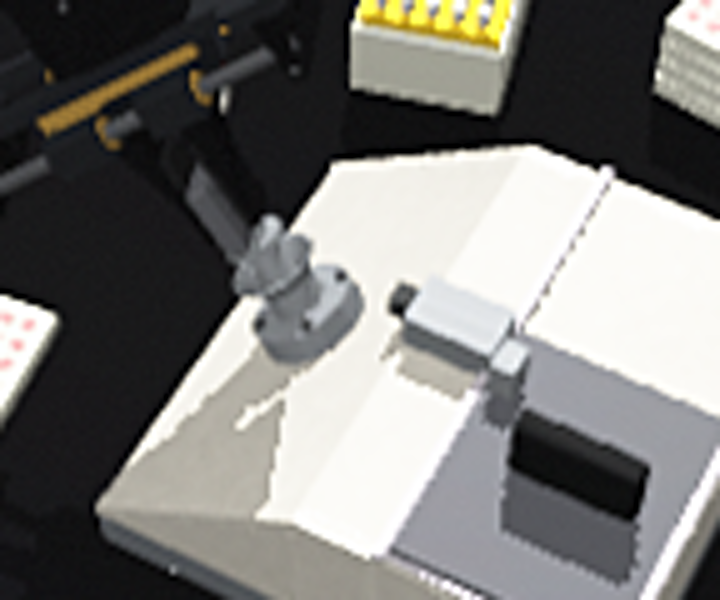

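Call:
{"api": "send_rows", "payload": {"motion": [[[0,0,0],0],[[0,0,0],0],[[0,0,0],0],[[0,0,0],0],[[0,0,0],0]], "gripper": 0.6}}

```text
time_s: 21.95
position: [0.4937, 0.0073, 0.1203]
tcp_rot: [[-0.715, -0.373, 0.592], [-0.455, 0.89, 0.011], [-0.531, -0.261, -0.806]]
force: [0.4, 0.3, 0.3]
opening: 0.372
```

```bash
python3 st.py
```

```text
21.95 pos [0.4937 0.0073 0.1203] 
 [[-0.7148 -0.373   0.5915]
 [-0.4553  0.8903  0.0112]
 [-0.5308 -0.2613 -0.8062]] q [-20.1  31.7 134.4 148.   23.8 -13.8] F [0.4143 0.3204 0.2819] M [-0.001   0.5046  0.0261] op 0.372
```

Call:
{"api": "send_rows", "payload": {"motion": [[[0,0,-10],0],[[0,0,-14],0],[[0,0,-14],0],[[0,0,-14],0],[[0,0,-14],0]]}}

```text
time_s: 22.37
position: [0.4549, 0.0049, 0.1723]
tcp_rot: [[-0.719, -0.372, 0.588], [-0.453, 0.892, 0.01], [-0.528, -0.259, -0.809]]
force: [0.0, 0.1, -0.6]
opening: 0.4
```

```bash
python3 st.py;python3 - <<'E'
from h import *
c=snap('scene');cv2.imwrite('pics/s7.png',cv2.resize(c['image'][130:250,260:404],(720,600),interpolation=cv2.INTER_CUBIC))
c=snap('top','t7.png')
E
```

```text
22.3667 pos [0.4549 0.0049 0.1723] 
 [[-0.7188 -0.3717  0.5875]
 [-0.4528  0.8915  0.01  ]
 [-0.5275 -0.2589 -0.8091]] q [-23.4  20.5 136.8 126.9  17.6   5.5] F [ 0.0267  0.0926 -0.5907] M [0.0381 0.5093 0.0091] op 0.4
```

View pics/s7.png

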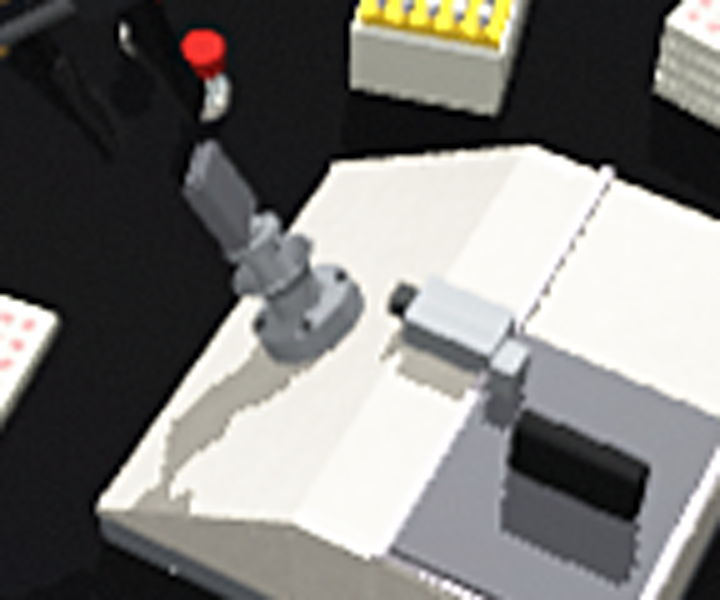

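View pics/t7.png

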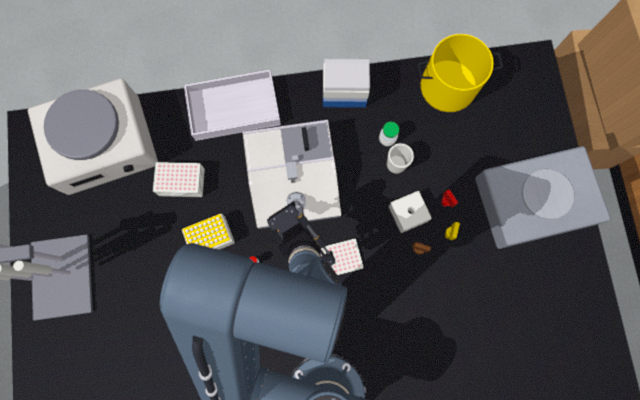

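The key stays in the lock and the bolt is drawn (its pin shows at crop (402,300)). Next is the hatch bar, at about x 0.685, y -0.041.

```bash
python3 - <<'E'
from ik import *
from h import bot
np.set_printoptions(precision=1,suppress=True)
s=bot.read_state();q=np.array(s['joint_positions'],float)
for (x,y,z,psi) in [(.45,0,.25,np.pi+1.1),(.5,-.05,.28,np.pi+.6),(.6,-.09,.26,np.pi),(.68,-.09,.2,np.pi),(.685,-.085,.118,np.pi),(.685,0,.118,np.pi),(.685,.05,.118,np.pi)]:
    q,e=ik((x,y,z),toolR(36,1,psi),q);print((x,y,z),q,round(e,3))
from h import *
np.set_printoptions(precision=4,suppress=True)
S=snap('scene')
# bar: top edge corners in s7 crop scale5 offset(260,130)
f=lambda p:(260+p[0]/5-.4,130+p[1]/5-.4)
for n,p in dict(tl=(530,410),tr=(648,467),bl=(512,462),br=(632,520)).items():
    for z in(.139,.105): print(n,z,atz(S,f(p),z))
T=snap('top'); im=T['image']; cv2.imwrite('pics/t8.png',cv2.resize(im[110:190,235:345],(770,560),interpolation=cv2.INTER_CUBIC))
E
```

```text
(0.45, 0, 0.25) [-24.8   5.8 130.6  55.5  18.1  77.5] 0.0
(0.5, -0.05, 0.28) [-29.4   6.6 121.5  42.4  26.1  59.6] 0.0
(0.6, -0.09, 0.26) [-27.4  17.3 110.1  40.4  25.6  28.9] 0.0
(0.68, -0.09, 0.2) [-23.1  28.3 103.1  43.6  20.4  28.3] 0.0
(0.685, -0.085, 0.118) [-22.4  36.9 105.5  73.9  14.   -2.7] 0.0
(0.685, 0, 0.118) [-13.   36.5 106.6  78.2   8.4   0.5] 0.0
(0.685, 0.05, 0.118) [ -7.3  36.6 106.3  73.9   5.1   9.4] 0.0
tl 0.139 [ 0.6608 -0.0312  0.139 ]
tl 0.105 [ 0.6535 -0.0099  0.105 ]
tr 0.139 [ 0.7165 -0.0329  0.139 ]
tr 0.105 [ 0.7116 -0.0116  0.105 ]
bl 0.139 [ 0.6656 -0.0584  0.139 ]
bl 0.105 [ 0.6585 -0.0383  0.105 ]
br 0.139 [ 0.7212 -0.0596  0.139 ]
br 0.105 [ 0.7166 -0.0395  0.105 ]
```

View pics/t8.png

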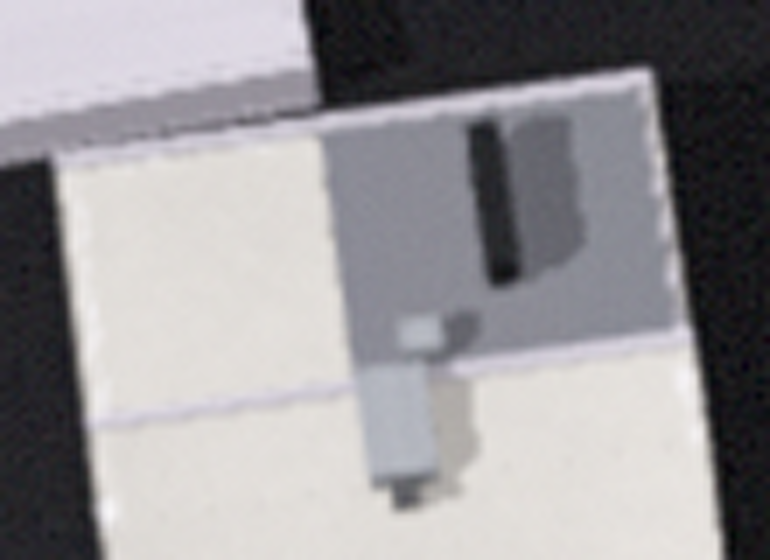

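```bash
python3 plan.py .46 -0.01 .27 0 5
```

```text
[[[-10, -8, -15], 0.0], [[-10, -8, -15], 0.0], [[-10, -8, -15], 0.0], [[-10, -8, -15], 0.0], [[-10, -8, -15], 0.0]]
```

Call:
{"api": "send_rows", "payload": {"motion": [[[-10,-8,-15],0],[[-10,-8,-15],-0.05],[[-10,-8,-15],-0.1],[[-10,-8,-15],-0.1],[[-10,-8,-15],-0.1]], "gripper": 1}}

```text
time_s: 22.98
position: [0.4626, 0.0046, 0.2239]
tcp_rot: [[-0.626, -0.512, 0.588], [-0.614, 0.789, 0.034], [-0.481, -0.34, -0.808]]
force: [0.0, 0.2, -0.1]
opening: 0.102
```

```bash
python3 st.py; python3 plan.py .60 -0.09 .27 -.75 8
```

```text
22.9833 pos [0.4626 0.0046 0.2239] 
 [[-0.6257 -0.5123  0.5882]
 [-0.6138  0.7887  0.034 ]
 [-0.4813 -0.3398 -0.808 ]] q [-24.3  11.1 131.5  74.5  16.4  48.1] F [ 0.0353  0.1768 -0.1199] M [0.0407 0.5049 0.0228] op 0.102
[[[-6, -20, 5], -0.094], [[-4, -21, 5], -0.094], [[-2, -21, 5], -0.094], [[0, -21, 5], -0.094], [[2, -21, 5], -0.094], [[3, -21, 5], -0.094], [[5, -20, 5], -0.094], [[7, -20, 5], -0.094]]
```

Call:
{"api": "send_rows", "payload": {"motion": [[[-6,-20,5],-0.09],[[-4,-21,5],-0.09],[[-2,-21,5],-0.09],[[0,-21,5],-0.09],[[2,-21,5],-0.09]]}}

```text
time_s: 23.4
position: [0.5484, -0.0527, 0.2488]
tcp_rot: [[-0.319, -0.749, 0.58], [-0.905, 0.422, 0.047], [-0.28, -0.51, -0.813]]
force: [1.2, -0.4, -0.2]
opening: 0.005
```

```bash
python3 st.py; python3 plan.py .69 -0.095 .2 -.3 5
```

```text
23.4 pos [ 0.5484 -0.0527  0.2488] 
 [[-0.3192 -0.7494  0.5801]
 [-0.9054  0.422   0.047 ]
 [-0.28   -0.5102 -0.8132]] q [-27.3  14.3 117.6  48.3  24.4  46.2] F [ 1.2301 -0.3733 -0.2093] M [-0.0422  0.5561  0.0306] op 0.005
[[[1, -20, 24], -0.06], [[3, -20, 24], -0.06], [[4, -20, 24], -0.06], [[5, -19, 24], -0.06], [[6, -19, 24], -0.06]]
```

Call:
{"api": "send_rows", "payload": {"motion": [[[1,-20,22],-0.08],[[3,-20,22],-0.08],[[5,-20,22],-0.08],[[7,-19,22],-0.08],[[8,-19,22],-0.08]]}}

```text
time_s: 23.82
position: [0.694, -0.0975, 0.2036]
tcp_rot: [[0.018, -0.816, 0.578], [-0.998, 0.017, 0.055], [-0.055, -0.578, -0.814]]
force: [-0.1, -0.8, 0.1]
opening: 0.003
```

```bash
python3 st.py .698 -.088 .123; python3 plan.py .698 -0.088 .123 0 5
```

```text
23.8167 pos [ 0.694  -0.0975  0.2036] 
 [[ 0.018  -0.8158  0.5781]
 [-0.9983  0.0169  0.0549]
 [-0.0546 -0.5781 -0.8141]] q [-24.5  29.1 100.   42.7  25.3  30.4] F [-0.1493 -0.7965  0.0681] M [-0.1277  0.4668 -0.0141] op 0.003
tool delta [-5.0073 43.4576 68.483 ]
[[[-1, 9, 14], 0.0], [[-1, 9, 14], 0.0], [[-1, 9, 14], 0.0], [[-1, 9, 14], 0.0], [[-1, 9, 14], 0.0]]
```

Call:
{"api": "send_rows", "payload": {"motion": [[[0,9,14],0],[[0,9,14],0],[[0,9,14],0],[[0,8,12],0],[[0,0,0],0]]}}

```text
time_s: 24.23
position: [0.7067, -0.0957, 0.1271]
tcp_rot: [[0.023, -0.816, 0.577], [-0.998, 0.015, 0.06], [-0.058, -0.577, -0.814]]
force: [-0.5, 0.4, 0.2]
opening: 0.008
```

```bash
python3 st.py .698 -.088 .123; python3 - <<'E'
from h import *
c=snap('scene');cv2.imwrite('pics/s9.png',cv2.resize(c['image'][130:270,290:458],(720,600),interpolation=cv2.INTER_CUBIC))
E
```

```text
24.2333 pos [ 0.7067 -0.0957  0.1271] 
 [[ 0.0227 -0.8164  0.5771]
 [-0.9981  0.0149  0.0603]
 [-0.0578 -0.5773 -0.8145]] q [-23.9  37.  101.   59.5  19.6  12.6] F [-0.4839  0.3556  0.228 ] M [-0.088   0.472   0.0222] op 0.008
tool delta [-7.623   9.5804 -1.163 ]
```

View pics/s9.png

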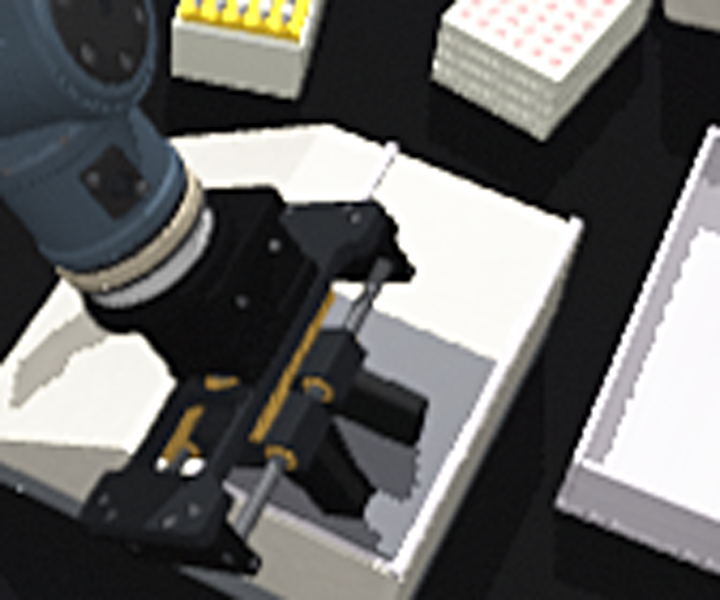

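Call:
{"api": "send_rows", "payload": {"motion": [[[0,8,0],0],[[0,7,0],0],[[-8,0,0],0],[[-8,0,0],0],[[-8,0,0],0]]}}

```text
time_s: 24.7
position: [0.6967, -0.0715, 0.1209]
tcp_rot: [[0.021, -0.814, 0.58], [-0.998, 0.017, 0.061], [-0.06, -0.58, -0.812]]
force: [-0.9, 0.1, -0.2]
opening: 0.003
```

```bash
python3 st.py
```

```text
24.7 pos [ 0.6967 -0.0715  0.1209] 
 [[ 0.021  -0.8145  0.5798]
 [-0.998   0.0175  0.0607]
 [-0.0596 -0.58   -0.8125]] q [-22.   37.  103.4  66.2  17.4   7.3] F [-0.9167  0.1384 -0.1579] M [-0.0958  0.5114  0.0773] op 0.003
```

Call:
{"api": "send_rows", "payload": {"motion": [[[-9,0,1],0],[[-9,0,1],0],[[-9,1,0],0],[[-9,0,1],0],[[-9,1,0],0]]}}

```text
time_s: 25.12
position: [0.6984, -0.0232, 0.1233]
tcp_rot: [[0.02, -0.811, 0.585], [-0.998, 0.015, 0.055], [-0.053, -0.585, -0.809]]
force: [0.5, -2.9, -1.6]
opening: 0.007
```

```bash
python3 st.py
```

```text
25.1167 pos [ 0.6984 -0.0232  0.1233] 
 [[ 0.0197 -0.8107  0.5852]
 [-0.9984  0.0152  0.0547]
 [-0.0532 -0.5853 -0.8091]] q [-16.7  36.6 104.3  68.3  13.7   9.4] F [ 0.4624 -2.9314 -1.5973] M [-0.3833  0.3033 -0.2317] op 0.007
```

Call:
{"api": "send_rows", "payload": {"motion": [[[-9,1,1],0],[[-9,1,1],0],[[-9,1,0],0],[[-9,1,1],0],[[-9,1,0],0]]}}

```text
time_s: 25.53
position: [0.6977, 0.0257, 0.1228]
tcp_rot: [[0.018, -0.807, 0.59], [-0.999, 0.016, 0.052], [-0.051, -0.591, -0.805]]
force: [1.5, -2.3, -0.1]
opening: 0.004
```

```bash
python3 st.py
```

```text
25.5333 pos [0.6977 0.0257 0.1228] 
 [[ 0.0177 -0.8069  0.5905]
 [-0.9985  0.0158  0.0515]
 [-0.0509 -0.5905 -0.8054]] q [-11.3  36.6 104.9  71.1  10.1  10.8] F [ 1.4742 -2.2665 -0.0887] M [-0.4257  0.3016 -0.2704] op 0.004
```

Call:
{"api": "send_rows", "payload": {"motion": [[[-6,1,1],0],[[-5,0,0],0],[[-5,1,1],0],[[-5,0,0],0],[[-4,0,0],0]]}}

```text
time_s: 25.95
position: [0.6972, 0.0369, 0.1223]
tcp_rot: [[-0.009, -0.803, 0.596], [-1.0, 0.019, 0.01], [-0.019, -0.596, -0.803]]
force: [-1.8, -10.2, 2.3]
opening: 0.005
```

```bash
python3 st.py
```

```text
25.95 pos [0.6972 0.0369 0.1223] 
 [[-0.009  -0.8029  0.5961]
 [-0.9998  0.0186  0.01  ]
 [-0.0192 -0.5959 -0.8029]] q [ -8.7  36.7 105.1  70.4   6.1  13.8] F [ -1.7587 -10.1725   2.2901] M [-1.3447  0.6646 -0.8562] op 0.005
```

Call:
{"api": "send_rows", "payload": {"motion": [[[8,0,0],0],[[8,0,0],0],[[6,0,-10],0],[[0,0,-20],0],[[0,0,-25],0]]}}

```text
time_s: 26.37
position: [0.6592, 0.0177, 0.1591]
tcp_rot: [[-0.005, -0.812, 0.583], [-1.0, 0.02, 0.02], [-0.028, -0.583, -0.812]]
force: [0.1, -0.5, -0.1]
opening: 0.006
```

Call:
{"api": "send_rows", "payload": {"motion": [[[0,-20,-28],0],[[0,-20,-28],0],[[0,-20,-28],0],[[0,-20,-28],0],[[0,0,0],0]]}}

```text
time_s: 26.78
position: [0.652, 0.0205, 0.2747]
tcp_rot: [[0.003, -0.822, 0.57], [-0.999, 0.019, 0.033], [-0.038, -0.57, -0.821]]
force: [0.6, -0.4, 0.6]
opening: 0.004
```

```bash
python3 st.py; python3 - <<'E'
from h import *
c=snap('scene','s10.png')
c=snap('top'); cv2.imwrite('pics/t10.png',cv2.resize(c['image'][110:240,230:350],(720,600)))
E
```

```text
26.7833 pos [0.652  0.0205 0.2747] 
 [[ 0.003  -0.8216  0.57  ]
 [-0.9993  0.0191  0.0328]
 [-0.0379 -0.5697 -0.821 ]] q [-12.2  19.2 102.8  20.6  25.7  62.3] F [ 0.6264 -0.3625  0.6355] M [-0.0812  0.386  -0.107 ] op 0.004
```

View pics/s10.png

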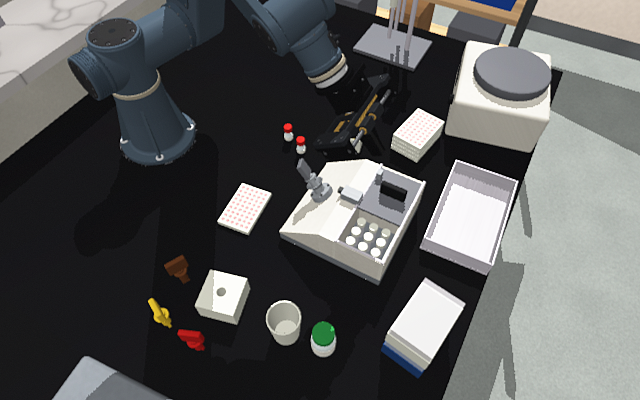

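View pics/t10.png

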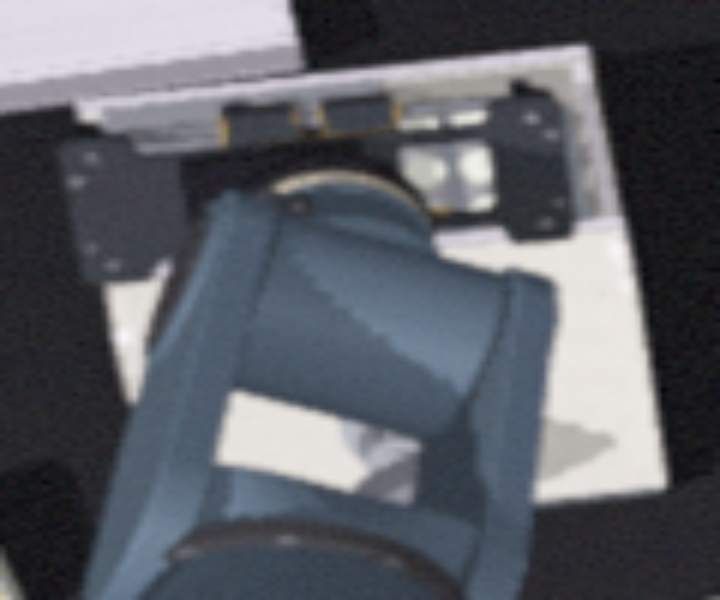

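```bash
python3 - <<'E'
from h import *
i=cv2.imread('pics/s10.png')[150:210,290:430];cv2.imwrite('pics/s11.png',cv2.resize(i,(798,342),interpolation=cv2.INTER_CUBIC))
E
```

```text
(no output)
```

View pics/s11.png

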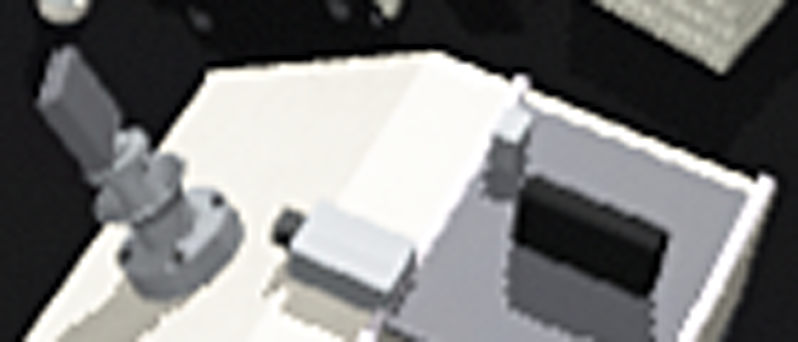

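```bash
python3 - <<'E'
from h import *
c=snap('scene')
for p in [(535,175),(667,232)]: print(atz(c,(290+p[0]/5.7-.4,150+p[1]/5.7-.4),.139).round(4))
s=bot.read_state();print(s['time_s'],s['force'])
E
```

```text
[0.6592 0.064  0.139 ]
[0.7154 0.0635 0.139 ]
26.9333 [-0.90259338 -0.98046247  0.14222913]
```

```bash
python3 -c "
from rig import bot
print(bot.hand_in())"
```

```text
the job is handed in; nothing more can be done
None
```

The job is done and handed in at about 27 s, with no check failing. The grey key is in the lock and turned clockwise, and the hatch is fully open to the left.

- **Tilting the tool:** The moves only turn about the tool's own axis, but the lock leans 35°. I tilted the gripper by pushing against the arm's reach limits, then trimmed it until the key leaned about 36–37°.
- **Lock:** Pressed lightly and swept clockwise, the blade dropped in about 14 mm at roughly 7 N. I only needed to sweep one way to find the slot.
- **Key turn:** I then turned the key about 1.47 rad (85°). I went past 75° on purpose to take up the blade's play in the slot, so I put the core at about 1.15–1.4 rad. I could not measure the core angle directly. The picture showed the bolt withdrawn, and no hard stop was felt.
- **Hatch:** It slid at about 3 N. I felt the stop as a rise to about 10 N, and the picture showed 95–96 mm of travel.
- **Last picture:** The key stands in the lock, the gripper touches nothing, and the other things look undisturbed.

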